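# Refit the spring and palm knob of a mandoline's food holder

### The arm

A 7-joint arm with a two-finger parallel gripper is mounted at the origin on a cart in front of the work surface, level with it; the furniture and walls round the work are solid. World frame = base frame: x ahead of the robot, y to its left, z up, the work surface at z = 0. Lengths are in mm, angles in rad, forces in N, time in s.
With the tool pointing down it reaches from about 425 to 875 mm from the base axis. Payload 8.4 kg.
Tool frame: the origin (TCP) lies between the finger pads; the fingertips stand ahead of it and the grasp point (between the pads) lies 3 mm ahead of it (manip.finger_overhang is the z of the fingertips in the tool frame, in mm); z points along the fingers, y is the line along which they close (so a half turn about z gives the same grasp; the last joint's range is limited). The gripper opens to 85 mm and grips with 20 to 120 N. Pads are 22 mm wide; open, the fingers measure 114 mm over their backs; the gripper's body (76 mm by 85 mm) begins 54 mm behind the grasp point. The pads swing forward as they close: fully open they stand 13 mm farther back than shut.
Start: joints at [-1.206, 0.333, 0.04, 1.465, -0.013, 1.343, -0.059], TCP at [290.775, 581.305, 253.308] pointing down, gripper open.
Joint ranges: [-2.58, 2.58], [-0.38, 2.09], [-1.3, 1.39], [0.25, 2.4], [-1.5, 4.64], [0.08, 2.09], [-2.65, 2.65]. Speed limits (rad/s): [2.22, 2.22, 2.79, 2.79, 3.14, 3.14, 3.14].

### API

Orientations are given as a unit quaternion [x, y, z, w].
In Python, from bench import readout, eyes, workorder, manip gives the robot as it stands.
- The arm moves only by the tool drive_tool, never from a script. Its argument "plan" is a list that holds one entry, the list of rows, each a list of 5 numbers: the closure, from 0 (fully open) to 1 (shut), then the shift along the tool's x, y, z scaled (see below), then the turn about the tool's z scaled (see below). In form: [[[grip, dx, dy, dz, turn], ...]]. A call has 1 to 5 rows; each row shifts and turns the commanded pose from where the row before left it, along the tool's axes as they then stand; what a row does not reach is not made up. The controller multiplies each number of a shift by 0.025 m and each number of a turn by 4 degrees. A row lasts 1/12 s, in which the tool goes at most 41.7 mm and 7.16 degrees, less where a joint would pass 70% of its speed; a pose out of reach is approached as far as the arm can. A call with a number of a shift or a turn outside -1 to 1 is refused whole. A call with a gripper value outside its range is refused whole. The fingers move at their own pace and stop on an object; "squeeze" is the grip in N (left out, the last holds). Time passes only in rows, so rows that do not move let the fingers close. It gives the time, the measured TCP pose, the force, the opening and the grip force at its end, in the units of the state.
- readout.get_obs(): the state, without advancing time (a new reading comes with each control period).
- eyes.snapshot(name): name is "side" or "top" or "wrist"; returns a dict with "image" (420x560x3 uint8, red, green, blue), "fx", "fy", "cx", "cy" (pixels), "eye" and "orientation" of the camera in the world. Camera axes: x right, y up, looking along -z (the intrinsics and any distortion apply to the point x, -y, -z); pixel columns grow to the right and rows downward; lengths in mm; the calibration is good to about 2 mm. A picture is of the moment at which its call begins. There is no depth.
- workorder.job_done(): hands the job in; it is judged then, once.
The state is a dict: "time": time; "qpos": joint angles; "joint_vel": joint speeds; "tau": joint torques, N m; "tcp_pos": TCP position; "tcp_rot": TCP orientation; "wrist_force": force on the tool from outside, world axes, zero at the start; "ft_torque": the same for the moment, N m; "finger_gap": finger opening in mm; "grasp_force": force on a finger pad.
Only numpy, scipy, OpenCV 4.12 (cv2) and the standard library are available. Lean on these libraries where they do the work, as an engineer would, in place of code of your own. Each camera call takes 0.05 s, during which the arm holds its last target. There are 200 camera calls.

### The job

The food holder of the vegetable slicer has been washed and has to be put together again: thread the coil spring, tang end first, over the slanting split post and right down to its foot, giving it a slight twist where the tang snags until it runs down in the slot. Then put the palm knob on the post over the spring, push it down along the post until both spring jaws snap over its skirt, and let go, so that the jaws alone hold it down. Leave the lemon, the garlic and the spoon where they lie.

Things in the scene. Friction and masses are not known exactly. Their poses are not given: they have to be found in the camera images.
- slicer: A vegetable slicer (mandoline) on rubber feet and a wire leg, fixed on the worktop. Its bed slopes at 28 degrees: low end towards the robot, high end with a loop handle away from it. Its grey food holder, 92 x 104 mm, is parked half-way up the bed; a bright metal post stands in its middle, square to the bed. Origin on the worktop straight below the post's foot; x points to the high end, z up.
- post_foot (a point): Foot of the post: on its axis, at the holder's flat top face, 98 mm above the worktop. z points along the post away from the bed (28 degrees off vertical, leaning towards the slicer's low end), x up the slope of the bed, y level across the bed.
- post_tip (a point): Free end of the post, on its axis, 70 mm along z from post_foot; same axes. The post is 14 mm thick, its last 5 mm taper to 10 mm. It is split from its end right down to its foot by a slot 5 mm wide that runs along x and so opens towards both jaws; at the end the slot widens to a mouth of 8 mm.
- jaw_upper (a joint): Angle (rad) of the black spring jaw uphill (+x) of the post: 0 shut, grows away from the post, at most 0.25, springs back. Each jaw is a strip 10 mm wide, 23 mm from the post's axis, 52 mm high above the holder's top face. The hook at its end points at the post: sloping on top, flat below, the flat 42 mm above the holder's top face, its point 17 mm from the post's axis.
- jaw_lower (a joint): The same for the jaw downhill (-x) of the post. The knob's skirt, pushed down along the post, spreads both jaws by about 0.08 rad and they snap shut over it; this takes about 10 to 20 N with the spring.
- spring_mid (a point): Loose steel compression spring, at first standing on its foot on the worktop: 60 mm long, 23 mm outside and 18 mm inside diameter, wire 2.5 mm, six open turns between two flat end coils, about 0.25 N per mm. This point is on its axis, half-way up. z points from its foot to its other, open end; x along the tang in its foot.
- spring_foot (a point): Centre of the spring's foot face, 30 mm below spring_mid; same axes. In the foot coil the wire runs straight across the middle: a tang, along x, seen from above through the coil. It goes onto the post only where it lines up (either way round) with the slot; up to 12 degrees out it still slips in, farther out it snags on the end of the post. Fully on, this point is at post_foot.
- knob_mid (a point): Loose black palm knob, at first upright on the worktop: 58 mm high, plain round stem 28 mm thick with a domed top, and at its lower end a skirt 40 mm across and 5 mm high. A blind bore 16.4 mm wide and 40 mm deep enters it from below. This point is on its axis, half-way up; z points to its domed top.
- knob_foot (a point): Centre of the knob's underside (mouth of its bore), 29 mm below knob_mid; same axes. Snapped in, it stands about 37 mm along the post from post_foot, pushed up against the hooks by the spring; the knob can be pushed about 6 mm farther down before the bore meets the post's end.
- spring: The spring's foot coil; origin at spring_foot. The spring weighs about 55 g; once its tang is in the slot and it is let go, it slides on down the post by its own weight.
- knob: The knob, about 45 g; origin at knob_foot.
- lemon: a yellow lemon, 83 x 58 x 58 mm, lying on the worktop; not part of the job. Origin at the centre of its underside.
- garlic: a head of garlic, about 48 mm wide and 51 mm high, on the worktop; not part of the job. Origin at the centre of its underside.
- table_spoon: a metal table spoon, 192 x 39 x 13 mm, lying flat on the worktop near its front edge; not part of the job. Origin at the centre of its underside.
There are look-alikes about, which are no part of the job. Of the things that look like the knob, the largest one is meant.

How it is judged (in metres and radians):
On the way, in this order (a step that is already met when the one before it is completed fails the run):
1. the spring is threaded over the post, down to its foot, its tang in the slot (distance between spring_foot and post_foot below 0.01 m and angle between the z axis of spring_foot and the z axis of post_foot, either way round below 0.15 rad), for 0.2 s.
2. the knob is on the post and both jaws have snapped shut over its skirt (z of knob_foot in the frame of post_foot between 0.027 and 0.039 m and x of knob_foot in the frame of post_foot between -0.004 and 0.004 m and y of knob_foot in the frame of post_foot between -0.004 and 0.004 m and angle between the z axis of knob_foot and the z axis of post_foot, either way round below 0.12 rad and value of joint each of jaw_upper, jaw_lower below 0.03 rad), for 0.2 s.
At the end, for the whole second after the job is handed in: Spring foot within 6 mm of the post's foot, axis within 0.15 rad of the post's; knob on the post (4 mm off axis, 0.12 rad tilt at most), its underside 33 to 39 mm from the post's foot; both jaws shut (under 0.03 rad); knob and spring at rest (distance between spring_foot and post_foot below 0.006 m and angle between the z axis of spring_foot and the z axis of post_foot, either way round below 0.15 rad and z of knob_foot in the frame of post_foot between 0.033 and 0.039 m and x of knob_foot in the frame of post_foot between -0.004 and 0.004 m and y of knob_foot in the frame of post_foot between -0.004 and 0.004 m and angle between the z axis of knob_foot and the z axis of post_foot, either way round below 0.12 rad and value of joint each of jaw_upper, jaw_lower below 0.03 rad and linear speed of each of knob, spring below 0.02 m/s); the robot touches nothing.
It fails at once if the lemon, the garlic or the spoon was moved more than 3 cm (distance of any of lemon, garlic, table_spoon from where it was at the start of the episode above 0.03 m).
It also fails if it takes over 64 s, if anything falls off the work surface, if the arm or the gripper's body presses on something with over 40 N, if the wrist force passes 120 N, or if a joint passes its speed limit or range.

## Working session

There is one attempt and no reset: what is moved stays moved. The work goes in short steps, Python scripts to look and compute and a tool call to move; the robot and the scene stay as the last step left them, time stands still between calls to the robot, and variables do not carry over. Pictures are saved under pics/ and viewed, at most 10 in all, crops included, and the job is handed in when it is done.

Besides the shell and the picture viewer there is one more tool, called after "Emit:" as a command line: name --argument value ..., lists and objects as JSON in quotes. drive_tool: Moves the arm, as the interface text tells. Its arguments: {"type":"object","properties":{"plan":{"type":"array","items":{"type":"array","items":{"type":"array","items":{"type":"number","minimum":-1,"maximum":1}}}},"squeeze":{"type":"number"}},"required":["plan"]}

```bash
mkdir -p pics; ls
cat > h.py <<'E'
import numpy as np, cv2
from scipy.spatial.transform import Rotation as R
from bench import readout, eyes, workorder, manip
def snap(n,f=None):
    s=eyes.snapshot(n)
    if f: cv2.imwrite('pics/'+f+'.png',s['image'][:,:,::-1])
    return s
def ray(s,u,v):
    d=np.array([(u-s['cx'])/s['fx'],-(v-s['cy'])/s['fy'],-1.])
    return np.array(s['eye']),R.from_quat(s['orientation']).apply(d)
def onz(s,u,v,z):
    o,d=ray(s,u,v); return o+d*(z-o[2])/d[2]
def tri(s1,p1,s2,p2):
    A=[];b=[]
    for s,p in((s1,p1),(s2,p2)):
        o,d=ray(s,*p); d=d/np.linalg.norm(d); M=np.eye(3)-np.outer(d,d); A.append(M); b.append(M@o)
    x=np.linalg.solve(sum(A),sum(b)); return x
def proj(s,p):
    c=R.from_quat(s['orientation']).inv().apply(np.array(p,float)-s['eye'])
    return np.array([s['cx']+s['fx']*c[0]/-c[2], s['cy']-s['fy']*c[1]/-c[2]])
E
python3 - <<'E'
from h import *
o=readout.get_obs(); print(o['tcp_pos'],o['tcp_rot'],o['time'],o['finger_gap'],manip.finger_overhang)
a=[]
for n in('side','top','wrist'):
    s=snap(n,n+'0'); a.append(s); print(n,{k:np.round(v,3) if not isinstance(v,str) else v for k,v in s.items() if k!='image'})
cv2.imwrite('pics/all0.png',cv2.resize(np.vstack([a[0]['image'],a[1]['image']])[:,:,::-1],None,fx=.714,fy=.714))
E
```

```text
pics
[290.58432128 580.9620256  252.40968139] [ 2.29812937e-01  9.73234473e-01 -8.07526976e-04 -1.50069053e-04] 0.0 85.55840165424092 22.0
side {'fx': np.float64(522.876), 'fy': np.float64(522.876), 'cx': np.float64(277.963), 'cy': np.float64(197.426), 'eye': array([ 149.943, -915.4  ,  951.569]), 'orientation': array([ 0.433, -0.072, -0.135,  0.888])}
top {'fx': np.float64(457.688), 'fy': np.float64(457.688), 'cx': np.float64(287.79), 'cy': np.float64(208.337), 'eye': array([ 309.166,   94.942, 1279.526]), 'orientation': array([ 0.046, -0.055, -0.695,  0.715])}
wrist {'fx': np.float64(334.404), 'fy': np.float64(334.404), 'cx': np.float64(286.3), 'cy': np.float64(213.203), 'eye': array([219.215, 616.35 , 372.805]), 'orientation': array([-0.136, -0.082,  0.518,  0.84 ])}
```

View pics/top0.png

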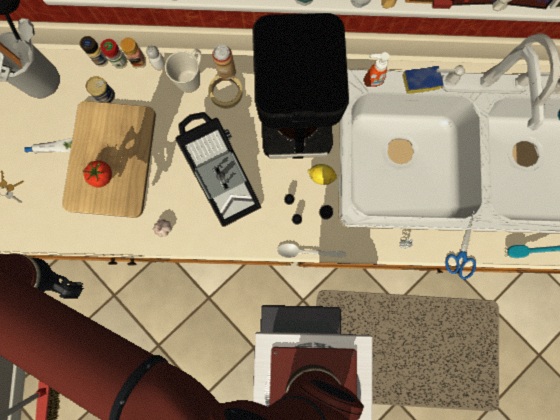

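View pics/side0.png

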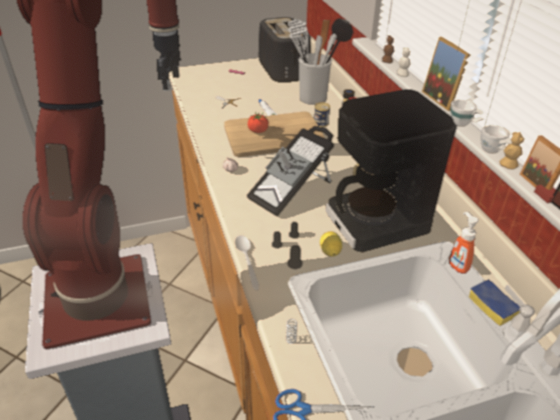

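Top view candidates for the knob are black things at (289,198), (297,218) and (326,212); (326,212) looks largest. The spring is the bright coil at (405,237) in top and (292,330) in side. The slicer's post is near (222,175) in top. Next come crops to check this.

Run:
```python
from h import *
t=cv2.imread('pics/top0.png'); s=cv2.imread('pics/side0.png')
def c(im,u,v,w,h,k): return cv2.resize(im[v:v+h,u:u+w],(w*k,h*k),interpolation=cv2.INTER_CUBIC)
a=np.hstack([c(t,185,140,80,60,5),c(t,275,185,80,60,5)])
b=np.hstack([c(s,260,135,80,60,5),c(s,260,220,80,60,5)])
cv2.imwrite('pics/c1.png',np.vstack([a,b]))
a=np.hstack([c(t,385,215,40,40,8),c(s,272,310,40,40,8)])
cv2.imwrite('pics/c2.png',a)
S=eyes.snapshot('side');T=eyes.snapshot('top')
for p,q in(((326,212),(295,256)),((289,198),(294,230)),((297,218),(277,240)),((405,237),(292,330)),((222,175),(293,160))): print(tri(T,p,S,q).round())
```

```text
[486. -26.  24.]
[522.  78.  15.]
[466.  55.  14.]
[ 414. -242.   25.]
[567. 253. 119.]
```

View pics/c1.png

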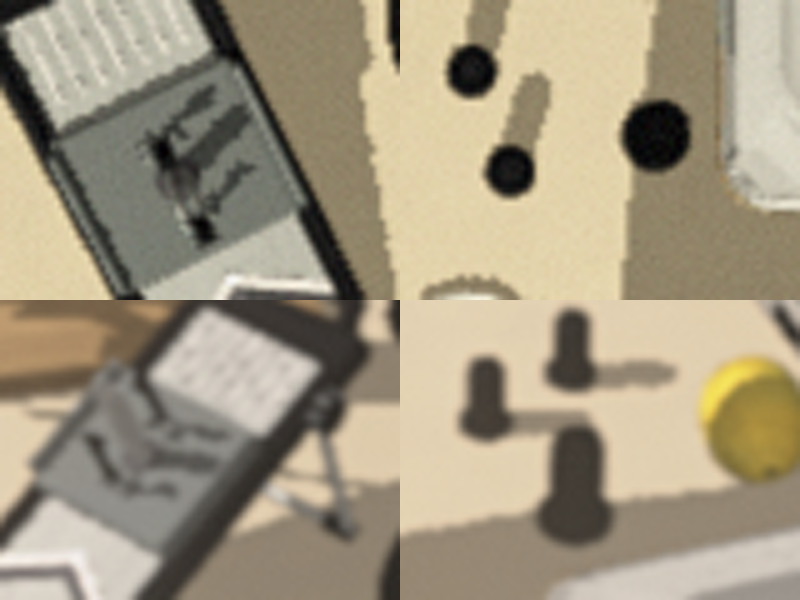

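View pics/c2.png

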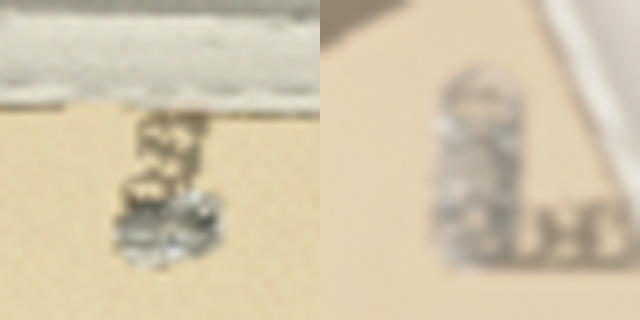

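Crops confirm it: the knob is the black one at top (326,212) / side (295,256). The spring is at top (405.6,243) / side (292,331). The two jaw tips are at top (217,170) and (225.6,186), with the bright post between them at (221.5,177).

Run:
```python
from h import *
S=eyes.snapshot('side');T=eyes.snapshot('top');W=eyes.snapshot('wrist')
print('spring',tri(T,(405.6,243),S,(292,331)).round(), 'knob',tri(T,(326.3,212.3),S,(295.5,258)).round())
A=onz(T,217,170,144);B=onz(T,225.6,186,144);print('jaws',A.round(),B.round(),np.degrees(np.arctan2(*(A-B)[1::-1])))
print('post',onz(T,221.5,177,145).round())
C=onz(T,195.5,169.5,75);
o=readout.get_obs();r=R.from_quat(o['tcp_rot']);rw=R.from_quat(W['orientation'])
print('cam axis in tool',r.inv().apply(rw.apply([0,0,-1])).round(3),'img right in tool',r.inv().apply(rw.apply([1,0,0])).round(3),'eye',r.inv().apply(W['eye']-o['tcp_pos']).round(1),o['qpos'].round(2) if hasattr(o['qpos'],'round') else o['qpos'])
```

```text
spring [ 405. -245.   27.] knob [487. -27.  18.]
jaws [567. 264. 144.] [526. 241. 144.] 30.224666003370057
post [549. 252. 145.]
cam axis in tool [-0.314 -0.002  0.95 ] img right in tool [-0.002  1.     0.001] eye [  79.7   -0.5 -120.2] [-1.21  0.33  0.04  1.47 -0.01  1.34 -0.06]
```

```bash
cat >> h.py <<'E'
def yaw(q): x=R.from_quat(q).apply([1,0,0]); return np.degrees(np.arctan2(x[1],x[0]))
def plan(p,yw=None,n=None,start=None,y0=None):
    """print rows (dx,dy,dz,turn) to go to p (None=keep) with tool-x yaw yw; shortest turn"""
    o=readout.get_obs(); c=np.array(o['tcp_pos'] if start is None else start,float); y=yaw(o['tcp_rot']) if y0 is None else y0
    p=np.array([c[i] if v is None else v for i,v in enumerate(p)],float)
    t=0 if yw is None else (yw-y+180)%360-180
    n=n or int(max(np.ceil(np.abs(t)/4),np.ceil(np.linalg.norm((p-c))/24),1))
    out=[]
    for i in range(n):
        a=np.radians(y); d=(p-c)/(n-i)/25
        r=[d[0]*np.cos(a)+d[1]*np.sin(a), d[0]*np.sin(a)-d[1]*np.cos(a), -d[2]]
        r=np.round(np.clip(r,-1,1),2); out.append([float(v) for v in r]+[round(-t/n/4,2)])
        c+=25*np.array([r[0]*np.cos(a)+r[1]*np.sin(a), r[0]*np.sin(a)-r[1]*np.cos(a),-r[2]]); y+=t/n
    print('from yaw',round(yaw(o['tcp_rot']),1),'n',n)
    for r in out: print(r)
    return c
E
python3 - <<'E'
from h import *
plan([549,252,290],209,n=18)
E
```

```text
from yaw 153.4 n 18
[-0.84, -0.4, -0.08, np.float64(-0.77)]
[-0.82, -0.44, -0.08, np.float64(-0.77)]
[-0.79, -0.49, -0.08, np.float64(-0.77)]
[-0.77, -0.53, -0.08, np.float64(-0.77)]
[-0.74, -0.57, -0.08, np.float64(-0.77)]
[-0.7, -0.61, -0.08, np.float64(-0.77)]
[-0.67, -0.64, -0.08, np.float64(-0.77)]
[-0.64, -0.68, -0.08, np.float64(-0.77)]
[-0.6, -0.71, -0.08, np.float64(-0.77)]
[-0.56, -0.74, -0.08, np.float64(-0.77)]
[-0.52, -0.77, -0.08, np.float64(-0.77)]
[-0.47, -0.8, -0.08, np.float64(-0.77)]
[-0.43, -0.82, -0.09, np.float64(-0.77)]
[-0.39, -0.85, -0.08, np.float64(-0.77)]
[-0.34, -0.86, -0.09, np.float64(-0.77)]
[-0.29, -0.88, -0.08, np.float64(-0.77)]
[-0.24, -0.9, -0.09, np.float64(-0.77)]
[-0.2, -0.91, -0.08, np.float64(-0.77)]
```

Emit:
drive_tool --plan '[[[0,-0.84,-0.4,-0.08,-0.77],[0,-0.82,-0.44,-0.08,-0.77],[0,-0.8,-0.49,-0.08,-0.77],[0,-0.77,-0.53,-0.08,-0.77],[0,-0.74,-0.57,-0.08,-0.77]]]'

```text
time: 0.82
tcp_pos: [363.4, 488.5, 263.5]
tcp_rot: [0.096, 0.995, 0.0, 0.0]
wrist_force: [0.5, 0.6, -0.1]
finger_gap: 85.3
grasp_force: 0.0
```

Emit:
drive_tool --plan '[[[0,-0.7,-0.6,-0.08,-0.77],[0,-0.67,-0.64,-0.08,-0.77],[0,-0.64,-0.68,-0.08,-0.77],[0,-0.6,-0.7,-0.08,-0.77],[0,-0.56,-0.74,-0.08,-0.77]]]'

```text
time: 1.23
tcp_pos: [435.2, 397.7, 273.5]
tcp_rot: [-0.038, 0.999, 0.0, 0.0]
wrist_force: [0.3, 0.8, -0.1]
finger_gap: 85.5
grasp_force: 0.0
```

Emit:
drive_tool --plan '[[[0,-0.52,-0.77,-0.08,-0.77],[0,-0.47,-0.8,-0.08,-0.77],[0,-0.43,-0.82,-0.08,-0.77],[0,-0.39,-0.85,-0.08,-0.77]]]'

```text
time: 1.57
tcp_pos: [492.5, 324.5, 281.6]
tcp_rot: [-0.145, 0.989, 0.0, 0.0]
wrist_force: [0.8, 0.2, -0.2]
finger_gap: 85.2
grasp_force: 0.0
```

Emit:
drive_tool --plan '[[[0,-0.34,-0.86,-0.08,-0.77],[0,-0.29,-0.88,-0.08,-0.77],[0,-0.24,-0.9,-0.08,-0.77],[0,-0.2,-0.9,-0.08,-0.77],[0,0,0,0,0]]]'

```text
time: 1.98
tcp_pos: [552.0, 247.2, 289.8]
tcp_rot: [-0.248, 0.969, -0.001, 0.001]
wrist_force: [-0.4, -1.0, 0.4]
finger_gap: 85.4
grasp_force: 0.0
```

Run:
```python
from h import *
s=snap('wrist','w1');o=readout.get_obs();print(o['time'],o['tcp_pos'],yaw(o['tcp_rot']))
```

```text
2.0333 [550.56504679 249.59980414 289.57588666] -151.37904216526138
```

View pics/w1.png

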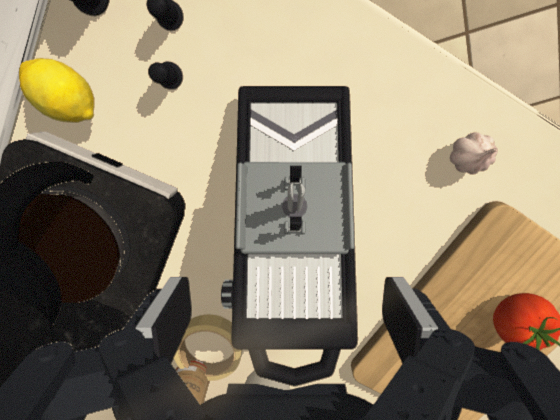

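The wrist view shows the slicer nearly upright in the image: low end at (294,88), high end at (295,346). The jaw tips are at (296,173) and (295,223), with the post between them.

Run:
```python
from h import *
t=cv2.imread('pics/w1.png'); cv2.imwrite('pics/c3.png',cv2.resize(t[150:265,225:365],None,fx=5,fy=5,interpolation=cv2.INTER_CUBIC))
```

```text
(no output)
```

View pics/c3.png

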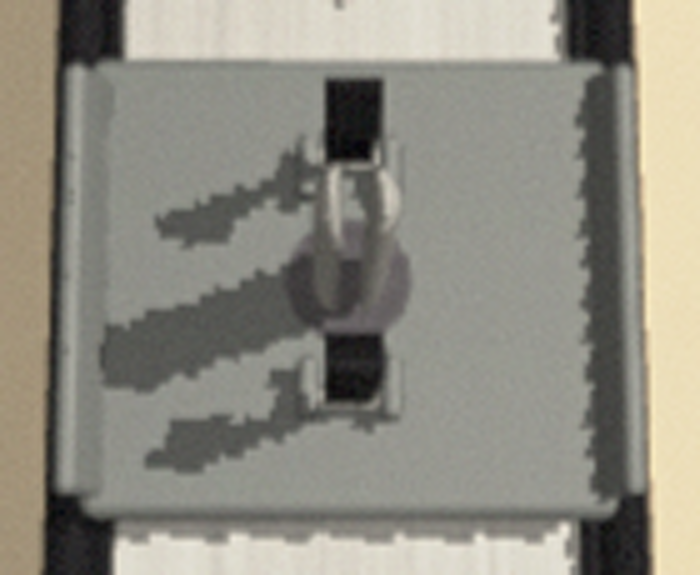

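The crop shows the post's foot at wrist (294.8,206.5) and its tip ring at (296.8,189.4). The slot opens up and down the image, along the slicer, as expected.

Run:
```python
from h import *
W=eyes.snapshot('wrist')
f=onz(W,294.8,206.5,98);t=onz(W,296.8,189.4,159.8);print('foot',f,'tip',t,t-f,np.linalg.norm((t-f)[:2]))
# bed edge yaw from sloped plane through foot
yw=np.radians(28.6)
for it in range(3):
    n=np.array([-np.sin(np.radians(28))*np.cos(yw),-np.sin(np.radians(28))*np.sin(yw),np.cos(np.radians(28))])
    def pl(u,v,h): 
        o,d=ray(W,u,v);return o+d*(((f-o)@n+h)/(d@n))
    hs=[]
    for a,b in (((239,88),(233,346)),((350,88),(357,346))):
        A=pl(*a,-6);B=pl(*b,-6);v=B-A;hs.append(np.degrees(np.arctan2(v[1],v[0])))
    print(hs,(pl(239,88,-6)+pl(350,88,-6))/2,(pl(233,346,-6)+pl(357,346,-6))/2)
    yw=np.radians(np.mean(hs))
c=[pl(225+x/5,150+y/5,0) for x,y in((70,65),(632,65),(620,508),(85,508))]
print(np.round(c),np.mean(c,0))
T=eyes.snapshot('top');S=eyes.snapshot('side')
for s in(T,S): print(proj(s,f),proj(s,t))
for p in ((296,173),(295,223)): print(onz(W,*p,144))
```

```text
foot [560.91973611 262.80165177  98.        ] tip [532.17139117 247.09537928 159.8       ] [-28.74834493 -15.7062725   61.8       ] 32.759034359811196
[np.float64(28.748796115462266), np.float64(28.112023337545086)] [463.32294325 210.01801752  32.20853717] [664.69991744 319.04097489 153.9667839 ]
[np.float64(28.748745534464625), np.float64(28.11190925623654)] [463.31591556 210.03092562  32.20818594] [664.69309498 319.05326535 153.96690473]
[np.float64(28.748745500996247), np.float64(28.111909212491113)] [463.31591215 210.03093189  32.20818589] [664.69309174 319.05327136 153.96690469]
[[553. 195.  77.]
 [500. 294.  77.]
 [570. 326. 118.]
 [619. 237. 119.]] [560.50628595 263.17162181  97.90033226]
[219.84716452 176.17192456] [222.33477275 182.38686662]
[286.95109351 165.09671542] [279.3947742  151.44562846]
[523.88536972 242.24926057 144.        ]
[561.70796609 262.2793762  144.        ]
```

Run:
```python
from h import *
c=plan([490,100,250],190,n=7)
c=plan([474,-285,135],150,n=17,start=c,y0=190)
print(readout.get_obs()['qpos'])
```

```text
from yaw -151.1 n 7
[0.72, -0.61, 0.22, np.float64(0.67)]
[0.69, -0.64, 0.22, np.float64(0.67)]
[0.65, -0.67, 0.23, np.float64(0.67)]
[0.62, -0.7, 0.22, np.float64(0.67)]
[0.59, -0.73, 0.23, np.float64(0.67)]
[0.55, -0.75, 0.22, np.float64(0.67)]
[0.52, -0.79, 0.23, np.float64(0.67)]
from yaw -151.1 n 17
[0.19, -0.89, 0.27, 0.59]
[0.16, -0.89, 0.27, 0.59]
[0.12, -0.9, 0.27, 0.59]
[0.08, -0.9, 0.27, 0.59]
[0.05, -0.91, 0.27, 0.59]
[0.01, -0.91, 0.27, 0.59]
[-0.03, -0.91, 0.27, 0.59]
[-0.06, -0.9, 0.27, 0.59]
[-0.1, -0.9, 0.27, 0.59]
[-0.14, -0.89, 0.27, 0.59]
[-0.17, -0.89, 0.27, 0.59]
[-0.21, -0.88, 0.27, 0.59]
[-0.25, -0.87, 0.27, 0.59]
[-0.28, -0.86, 0.27, 0.59]
[-0.32, -0.85, 0.27, 0.59]
[-0.35, -0.84, 0.27, 0.59]
[-0.39, -0.81, 0.28, 0.59]
[-0.65301029  0.22298875  0.17592026  1.53672358 -0.03996391  1.3856209
  1.60104578]
```

Emit:
drive_tool --plan '[[[0,0.72,-0.6,0.22,0.67],[0,0.69,-0.64,0.22,0.67],[0,0.65,-0.67,0.22,0.67],[0,0.62,-0.7,0.22,0.67],[0,0.59,-0.73,0.22,0.67]]]'

```text
time: 2.6
tcp_pos: [506.0, 143.4, 261.5]
tcp_rot: [-0.134, 0.991, 0.0, -0.0]
wrist_force: [0.0, 0.3, -0.3]
finger_gap: 85.0
grasp_force: 0.0
```

Emit:
drive_tool --plan '[[[0,0.55,-0.75,0.22,0.67],[0,0.52,-0.79,0.22,0.67],[0,0.19,-0.9,0.27,0.6],[0,0.16,-0.9,0.27,0.6],[0,0.12,-0.9,0.27,0.6]]]'

```text
time: 3.02
tcp_pos: [488.1, 29.4, 230.2]
tcp_rot: [-0.024, 1.0, 0.0, 0.0]
wrist_force: [0.7, -0.2, -0.7]
finger_gap: 85.2
grasp_force: 0.0
```

Emit:
drive_tool --plan '[[[0,0.08,-0.9,0.27,0.6],[0,0.05,-0.9,0.27,0.6],[0,0.01,-0.9,0.27,0.6],[0,-0.03,-0.9,0.27,0.6],[0,-0.06,-0.9,0.27,0.6]]]'

```text
time: 3.43
tcp_pos: [482.9, -84.3, 196.1]
tcp_rot: [0.081, 0.997, -0.0, -0.0]
wrist_force: [1.2, -0.3, 0.2]
finger_gap: 85.8
grasp_force: 0.0
```

Emit:
drive_tool --plan '[[[0,-0.1,-0.9,0.27,0.6],[0,-0.14,-0.9,0.27,0.6],[0,-0.17,-0.9,0.27,0.6],[0,-0.21,-0.88,0.27,0.6],[0,-0.25,-0.87,0.27,0.6]]]'

```text
time: 3.85
tcp_pos: [476.9, -197.9, 162.4]
tcp_rot: [0.185, 0.983, -0.0, 0.0]
wrist_force: [0.9, -0.3, -1.0]
finger_gap: 85.1
grasp_force: 0.0
```

Emit:
drive_tool --plan '[[[0,-0.28,-0.86,0.27,0.6],[0,-0.32,-0.85,0.27,0.6],[0,-0.35,-0.84,0.27,0.6],[0,-0.39,-0.8,0.27,0.6],[0,0,0,0,0]]]'

```text
time: 4.27
tcp_pos: [470.5, -291.2, 134.7]
tcp_rot: [0.269, 0.963, -0.002, -0.001]
wrist_force: [-0.5, 0.2, -0.2]
finger_gap: 85.6
grasp_force: 0.0
```

Run:
```python
from h import *
s=snap('wrist','w2');o=readout.get_obs();print(o['time'],o['tcp_pos'],yaw(o['tcp_rot']),o['qpos'])
im=cv2.imread('pics/w2.png');p=proj(s,[405,-245,30]);print(p);u,v=p.astype(int)
u=min(max(u,60),500);v=min(max(v,50),370)
cv2.imwrite('pics/c4.png',np.vstack([cv2.resize(im,(532,399))[:, :],cv2.resize(im[v-50:v+50,u-66:u+67],(532,400),interpolation=cv2.INTER_CUBIC)])[:799])
cv2.imwrite('pics/c4.png',cv2.resize(im[v-50:v+50,u-60:u+60],None,fx=6,fy=6,interpolation=cv2.INTER_CUBIC)); print(u-60,v-50)
```

```text
4.3167 [ 471.130681   -289.06835858  135.0803968 ] 148.95064969843727 [-0.08836676  0.26492527  0.64582156  1.87229213 -0.17847078  1.06364165
  1.65688568]
[296.63208855 102.21295492]
236 52
```

View pics/c4.png

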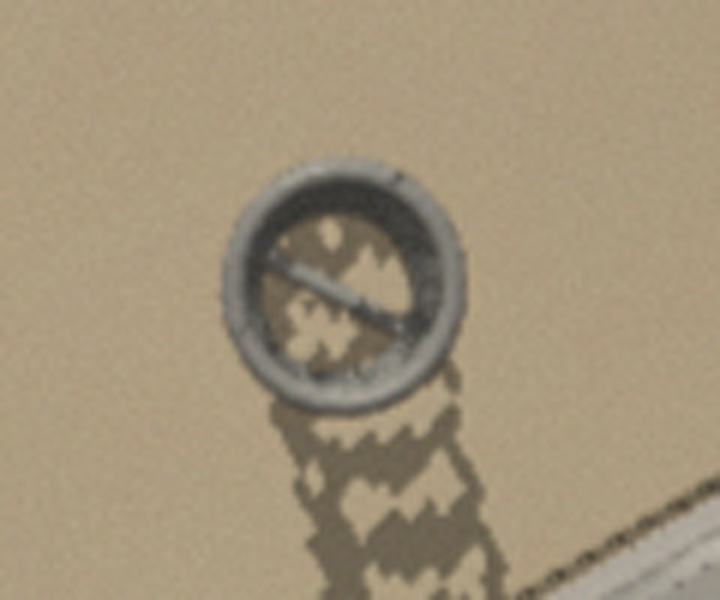

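The spring's top ring is centred at wrist (293.2,99.5), and its tang runs from (281.8,95) to (302.7,106.2).

Run:
```python
from h import *
W=eyes.snapshot('wrist');o=readout.get_obs();c=onz(W,293.2,99.5,60)
a=onz(W,281.8,95,1.5);b=onz(W,302.7,106.2,1.5);an=np.degrees(np.arctan2(*(b-a)[1::-1]))%180
print(c,(a+b)/2,an,np.linalg.norm(b-a))
```

```text
[ 402.93640054 -244.52976728   60.        ] [ 403.26812409 -244.39178192    1.5       ] 31.987297728599074 16.907461111223537
```

Run:
```python
from h import *
plan([403.1,-244.4,100],32,n=30)
```

```text
from yaw 149.1 n 30
[0.11, 0.0, 0.05, np.float64(0.98)]
[0.11, -0.01, 0.05, np.float64(0.98)]
[0.11, -0.01, 0.05, np.float64(0.98)]
[0.11, -0.02, 0.05, np.float64(0.98)]
[0.1, -0.03, 0.05, np.float64(0.98)]
[0.1, -0.03, 0.05, np.float64(0.98)]
[0.1, -0.04, 0.05, np.float64(0.98)]
[0.1, -0.05, 0.05, np.float64(0.98)]
[0.09, -0.05, 0.05, np.float64(0.98)]
[0.09, -0.06, 0.05, np.float64(0.98)]
[0.09, -0.07, 0.05, np.float64(0.98)]
[0.08, -0.07, 0.05, np.float64(0.98)]
[0.08, -0.08, 0.05, np.float64(0.98)]
[0.07, -0.08, 0.05, np.float64(0.98)]
[0.06, -0.09, 0.04, np.float64(0.98)]
[0.06, -0.09, 0.05, np.float64(0.98)]
[0.05, -0.09, 0.04, np.float64(0.98)]
[0.05, -0.1, 0.05, np.float64(0.98)]
[0.04, -0.1, 0.04, np.float64(0.98)]
[0.03, -0.1, 0.05, np.float64(0.98)]
[0.02, -0.11, 0.04, np.float64(0.98)]
[0.02, -0.11, 0.05, np.float64(0.98)]
[0.01, -0.11, 0.04, np.float64(0.98)]
[0.0, -0.11, 0.05, np.float64(0.98)]
[-0.0, -0.11, 0.04, np.float64(0.98)]
[-0.01, -0.1, 0.05, np.float64(0.98)]
[-0.02, -0.1, 0.04, np.float64(0.98)]
[-0.03, -0.1, 0.05, np.float64(0.98)]
[-0.03, -0.1, 0.04, np.float64(0.98)]
[-0.05, -0.1, 0.05, np.float64(0.98)]
```

Emit:
drive_tool --plan '[[[0,0.11,0,0.05,0.98],[0,0.11,-0.01,0.05,0.98],[0,0.11,-0.01,0.05,0.98],[0,0.11,-0.02,0.05,0.98],[0,0.1,-0.03,0.05,0.98]]]'

```text
time: 4.78
tcp_pos: [461.4, -277.7, 129.9]
tcp_rot: [0.426, 0.905, 0.0, 0.0]
wrist_force: [0.2, 0.9, 0.1]
finger_gap: 85.5
grasp_force: 0.0
```

Emit:
drive_tool --plan '[[[0,0.1,-0.03,0.05,0.98],[0,0.1,-0.04,0.05,0.98],[0,0.1,-0.05,0.05,0.98],[0,0.09,-0.05,0.05,0.98],[0,0.09,-0.06,0.05,0.98]]]'

```text
time: 5.2
tcp_pos: [450.2, -270.5, 123.7]
tcp_rot: [0.574, 0.819, 0.0, 0.0]
wrist_force: [0.0, -0.2, -0.3]
finger_gap: 85.1
grasp_force: 0.0
```

Emit:
drive_tool --plan '[[[0,0.09,-0.07,0.05,0.98],[0,0.08,-0.07,0.05,0.98],[0,0.08,-0.08,0.05,0.98],[0,0.07,-0.08,0.05,0.98],[0,0.06,-0.09,0.05,0.98]]]'

```text
time: 5.62
tcp_pos: [438.5, -263.3, 117.4]
tcp_rot: [0.705, 0.71, 0.0, 0.0]
wrist_force: [-0.2, -0.8, 0.2]
finger_gap: 85.5
grasp_force: 0.0
```

Emit:
drive_tool --plan '[[[0,0.06,-0.09,0.05,0.98],[0,0.05,-0.09,0.05,0.98],[0,0.05,-0.1,0.05,0.98],[0,0.04,-0.1,0.05,0.98],[0,0.03,-0.1,0.05,0.98]]]'

```text
time: 6.03
tcp_pos: [427.3, -256.0, 111.1]
tcp_rot: [0.815, 0.579, 0.0, -0.0]
wrist_force: [-0.1, -0.8, 0.6]
finger_gap: 85.7
grasp_force: 0.0
```

Emit:
drive_tool --plan '[[[0,0.02,-0.11,0.05,0.98],[0,0.02,-0.11,0.05,0.98],[0,0.01,-0.11,0.05,0.98],[0,0,-0.11,0.05,0.98],[0,0,-0.11,0.05,0.98]]]'

```text
time: 6.45
tcp_pos: [415.5, -248.7, 104.9]
tcp_rot: [0.902, 0.432, 0.0, -0.0]
wrist_force: [-0.7, -0.3, -0.0]
finger_gap: 85.5
grasp_force: 0.0
```

Emit:
drive_tool --plan '[[[0,-0.01,-0.1,0,0.98],[0,-0.02,-0.1,0,0.98],[0,-0.03,-0.1,0,0.98],[0,-0.03,-0.1,0,0.98],[0,-0.05,-0.1,0,0.98]]]'

```text
time: 6.87
tcp_pos: [404.4, -241.9, 104.9]
tcp_rot: [0.962, 0.272, 0.0, -0.0]
wrist_force: [-0.0, -0.5, -0.1]
finger_gap: 85.1
grasp_force: 0.0
```

Emit:
drive_tool --plan '[[[0,0,0,0,0],[0,0,0,0,0],[0,0,0,0,0]]]'

```text
time: 7.12
tcp_pos: [404.5, -242.4, 105.0]
tcp_rot: [0.962, 0.275, 0.0, 0.0]
wrist_force: [0.9, -0.5, 0.5]
finger_gap: 85.1
grasp_force: 0.0
```

Run:
```python
from h import *
o=readout.get_obs();print(o['tcp_pos'],o['time']);plan([403.1,-244.4,52],32,n=5)
```

```text
[ 404.50645668 -242.42040121  104.96423035] 7.1167
from yaw 31.9 n 5
[-0.02, 0.01, 0.42, np.float64(-0.01)]
[-0.02, 0.01, 0.42, np.float64(-0.01)]
[-0.02, 0.01, 0.43, np.float64(-0.01)]
[-0.01, 0.0, 0.42, np.float64(-0.01)]
[-0.02, 0.01, 0.43, np.float64(-0.01)]
```

Emit:
drive_tool --plan '[[[0,-0.02,0.01,0.42,0],[0,-0.02,0.01,0.42,0],[0,-0.02,0.01,0.43,0],[0,-0.02,0.01,0.43,0],[0,-0.02,0.01,0.42,0]]]' --squeeze 25

```text
time: 7.53
tcp_pos: [402.9, -245.1, 51.3]
tcp_rot: [0.962, 0.274, 0.0, 0.0]
wrist_force: [-0.4, 0.1, -0.3]
finger_gap: 85.5
grasp_force: 0.0
```

Emit:
drive_tool --plan '[[[0,0,0,0,0],[1,0,0,0,0],[1,0,0,0,0],[1,0,0,0,0],[1,0,0,0,0]]]'

```text
time: 7.95
tcp_pos: [403.1, -245.2, 52.4]
tcp_rot: [0.962, 0.273, 0.0, 0.0]
wrist_force: [-0.0, -0.8, -0.1]
finger_gap: 38.9
grasp_force: 0.0
```

Emit:
drive_tool --plan '[[[1,0,0,0,0],[1,0,0,0,0],[1,0,0,0,0],[1,0,0,0,0],[1,0,0,0,0]]]'

```text
time: 8.37
tcp_pos: [402.8, -245.1, 51.9]
tcp_rot: [0.962, 0.273, 0.0, 0.0]
wrist_force: [0.7, 0.1, -0.9]
finger_gap: 21.7
grasp_force: 24.4
```

Run:
```python
from h import *
c=plan([403,-245,150],None,n=5)
c=plan([475,0,232],29,n=11,start=c,y0=31.7)
c=plan([532,247.3,232],28.4,n=11,start=c,y0=29)
```

```text
from yaw 31.7 n 5
[0.0, 0.0, -0.78, 0.0]
[0.0, 0.0, -0.79, 0.0]
[0.0, 0.0, -0.78, 0.0]
[0.0, 0.0, -0.79, 0.0]
[0.01, 0.0, -0.78, 0.0]
from yaw 31.7 n 11
[0.69, -0.62, -0.3, 0.06]
[0.69, -0.62, -0.3, 0.06]
[0.69, -0.63, -0.3, 0.06]
[0.68, -0.63, -0.3, 0.06]
[0.68, -0.63, -0.3, 0.06]
[0.68, -0.63, -0.3, 0.06]
[0.67, -0.64, -0.3, 0.06]
[0.67, -0.64, -0.3, 0.06]
[0.67, -0.64, -0.29, 0.06]
[0.67, -0.65, -0.3, 0.06]
[0.66, -0.65, -0.29, 0.06]
from yaw 31.7 n 11
[0.62, -0.69, -0.0, 0.01]
[0.62, -0.69, -0.0, 0.01]
[0.62, -0.69, -0.0, 0.01]
[0.61, -0.69, -0.0, 0.01]
[0.61, -0.69, -0.0, 0.01]
[0.61, -0.69, -0.0, 0.01]
[0.61, -0.69, -0.0, 0.01]
[0.61, -0.69, -0.0, 0.01]
[0.62, -0.69, -0.0, 0.01]
[0.61, -0.69, -0.0, 0.01]
[0.61, -0.68, -0.0, 0.01]
```

Emit:
drive_tool --plan '[[[1,0,0,-0.5,0],[1,0,0,-0.8,0],[1,0,0,-0.9,0],[1,0,0,-0.9,0],[1,0,0,-0.8,0]]]'

```text
time: 8.78
tcp_pos: [402.3, -245.4, 150.4]
tcp_rot: [0.962, 0.273, -0.0, 0.0]
wrist_force: [1.3, 0.4, -1.8]
finger_gap: 21.4
grasp_force: 24.5
```

Emit:
drive_tool --plan '[[[1,0.69,-0.62,-0.3,0.06],[1,0.69,-0.62,-0.3,0.06],[1,0.69,-0.63,-0.3,0.06],[1,0.68,-0.63,-0.3,0.06],[1,0.68,-0.63,-0.3,0.06]]]'

```text
time: 9.2
tcp_pos: [435.3, -132.7, 187.2]
tcp_rot: [0.965, 0.263, 0.0, -0.0]
wrist_force: [0.5, 0.3, -1.5]
finger_gap: 21.6
grasp_force: 24.6
```

Emit:
drive_tool --plan '[[[1,0.68,-0.63,-0.3,0.06],[1,0.67,-0.64,-0.3,0.06],[1,0.67,-0.64,-0.3,0.06],[1,0.67,-0.64,-0.3,0.06],[1,0.67,-0.65,-0.3,0.06]]]'

```text
time: 9.62
tcp_pos: [468.0, -21.4, 224.6]
tcp_rot: [0.968, 0.253, -0.0, -0.0]
wrist_force: [0.9, -0.6, -1.6]
finger_gap: 21.3
grasp_force: 24.6
```

Emit:
drive_tool --plan '[[[1,0.66,-0.65,-0.3,0.06],[1,0.62,-0.69,0,0],[1,0.62,-0.69,0,0],[1,0.62,-0.69,0,0],[1,0.62,-0.69,0,0]]]'

```text
time: 10.03
tcp_pos: [495.2, 91.2, 231.6]
tcp_rot: [0.968, 0.251, -0.0, -0.0]
wrist_force: [0.7, 0.9, -0.6]
finger_gap: 21.7
grasp_force: 24.6
```

Emit:
drive_tool --plan '[[[1,0.61,-0.69,0,0],[1,0.61,-0.69,0,0],[1,0.61,-0.69,0,0],[1,0.61,-0.69,0,0],[1,0.5,-0.6,0,0]]]'

```text
time: 10.45
tcp_pos: [518.6, 201.0, 231.4]
tcp_rot: [0.968, 0.251, -0.0, 0.0]
wrist_force: [0.0, -0.4, 0.4]
finger_gap: 21.5
grasp_force: 24.6
```

Emit:
drive_tool --plan '[[[1,0.4,-0.5,0,0],[1,0.3,-0.3,0,0],[1,0,0,0,0],[1,0,0,0,0],[1,0,0,0,0]]]'

```text
time: 10.87
tcp_pos: [524.4, 223.8, 231.9]
tcp_rot: [0.968, 0.25, -0.0, 0.0]
wrist_force: [-0.1, -0.4, -1.6]
finger_gap: 21.3
grasp_force: 24.6
```

Run:
```python
from h import *
o=readout.get_obs();print(o['tcp_pos'],o['time'],o['finger_gap'],o['qpos']);plan([532,247.3,None],28.4)
w=snap('wrist','w3')['image'];s=snap('side');t=snap('top')
c=lambda im,u,v,w,h,k: cv2.resize(im[v:v+h,u:u+w],(w*k,h*k),interpolation=cv2.INTER_CUBIC)
u,v=proj(s,[532,247,180]).astype(int);print(proj(s,[532,247,160]),proj(t,[532,247,160]))
p=np.hstack([cv2.resize(w,(400,300)),c(s['image'],u-40,v-30,80,60,5)])
u,v=proj(t,[532,247,180]).astype(int)
W=c(w,190,220,160,120,1)
p2=np.hstack([c(w,206,250,160,120,1).repeat(5,0).repeat(5,1)[::2,::2][:300,:400],c(t['image'],u-40,v-30,80,60,5)])
cv2.imwrite('pics/v5.png',np.vstack([p,p2])[:,:,::-1])
```

```text
[524.44009683 223.83210205 231.85326539] 10.8667 21.283138466393563 [-0.97377567  0.19665001  0.56593857  1.71754867 -0.10971286  1.25952188
 -1.4480904 ]
from yaw 29.0 n 2
[0.36, -0.34, -0.0, np.float64(0.07)]
[0.36, -0.34, -0.0, np.float64(0.07)]
[279.34736255 151.41250109] [222.35973356 182.43956872]
```

View pics/v5.png

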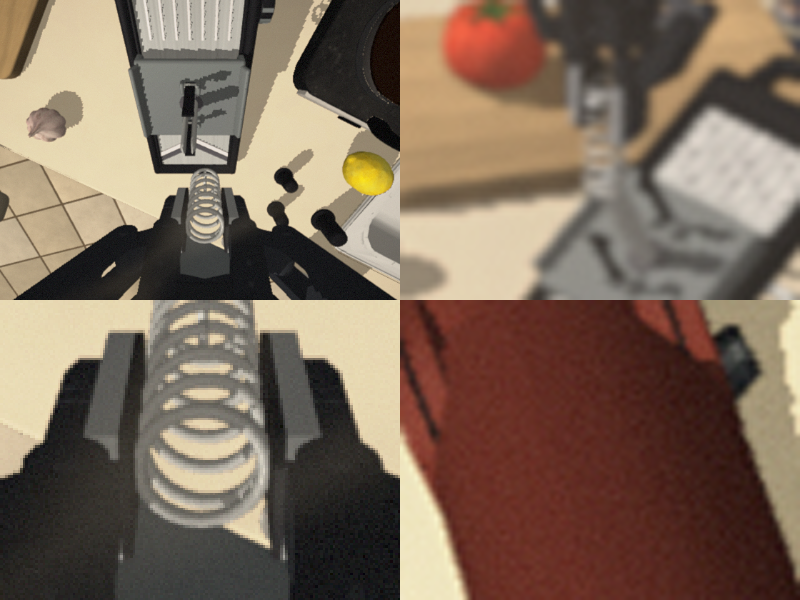

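The spring hangs straight in the pads. Its top ring is at wrist (287,316) and the tang lies along tool x.

Run:
```python
from h import *
W=eyes.snapshot('wrist');o=readout.get_obs();r=R.from_quat(o['tcp_rot'])
print(r.inv().apply(onz(W,287.2,316,o['tcp_pos'][2]+8)-o['tcp_pos']))
for z in (0,30,52): print(proj(W,o['tcp_pos']-[0,0,z]))
im=W['image'];print(W['image'][225:262:3,270:304:3].mean(2).astype(int))
# targets: foot 3mm above tip; then 7mm deep on axis
x=np.array([np.cos(np.radians(28.4)),np.sin(np.radians(28.4)),0]);foot=np.array([560.8,263,98]);ax=-np.sin(np.radians(28))*x+[0,0,np.cos(np.radians(28))]
for s in(76,70,63): print(s,foot+s*ax+[0,0,52])
F=foot+63*ax
for a in(0,7,14,21,28): print(a,F+52*(-np.sin(np.radians(a))*x+[0,0,np.cos(np.radians(a))]))
```

```text
[ 0.62757539  1.49301266 -8.00010045]
[283.55039436 305.67032134]
[283.95746103 271.24486737]
[284.17792229 252.60055386]
[[187 190 188 187 185 186 190 185 186 181 185 188]
 [188 187 185 188 184 190 186 190 189 185 191 190]
 [ 30  32  38  36  33  30  44  38  43  44  44  43]
 [ 29  32  33  32  41  43  37  38  40  38  45  39]
 [ 30  33  44  98 114 125 144 130 102  57  40  40]
 [ 29  84 147 147  87 100 107 135 176 146  84  41]
 [110 160 163  78 105 106 118 114  78 154 168  84]
 [155 147 128 159 144 115 159 184 173 140 125 148]
 [155 150 163 189 195 162 106 190 196 196 172 107]
 [152 154 176 106 115 123 115 117 108 108 163 169]
 [161 102 121 117 168 196 133 203 162 113 115 125]
 [109 120 175 209 206 139  96 123 162 201 149 146]
 [114 136 173 109 112 122 110 114 117 111 123 138]]
76 [529.41428074 246.0298049  217.10401706]
70 [531.89210069 247.36955715 211.8063315 ]
63 [534.78289062 248.93260143 205.62569835]
0 [534.78289062 248.93260143 205.62569835]
7 [529.20837653 245.91847291 205.23809824]
14 [523.71696561 242.9492781  204.08107612]
21 [518.39052214 240.06928086 202.17188053]
28 [513.30845113 237.32141532 199.53897318]
```

Run:
```python
from h import *
import glob
W=eyes.snapshot('wrist')
x=np.array([np.cos(np.radians(28.4)),np.sin(np.radians(28.4)),0]);y=np.array([-x[1],x[0],0]);foot=np.array([560.8,263,98]);ax=-np.sin(np.radians(28))*x+[0,0,np.cos(np.radians(28))]
xs=np.cos(np.radians(28))*x+[0,0,np.sin(np.radians(28))]
g=cv2.imread('pics/w3.png').max(2)
for nm,d in(('up',23),('lo',-23)):
    P=foot+d*xs+50*ax; p=proj(W,P); print(nm,'pred',p)
    n,l,st,ce=cv2.connectedComponentsWithStats((g<50).astype(np.uint8))
    for i in range(1,n):
        if 15<st[i,4]<900 and abs(ce[i]-p).max()<35: print(st[i],ce[i],onz(W,*ce[i],P[2]).round(1),((onz(W,*ce[i],P[2])-foot)@y).round(2))
print('tip pred',proj(W,foot+70*ax)); u,v=proj(W,foot+70*ax).astype(int)
print(cv2.imread('pics/w3.png').mean(2).astype(int)[v-14:v+40:3,u-16:u+18:2])
```

```text
up pred [257.53724889 161.0101514 ]
[255 120  18  44 659] [263.94233687 142.05311077] [569.7 263.3 152.9] -3.96
[274 137   8   5  16] [278.   138.75] [575.4 257.  152.9] -12.21
lo pred [261.1188014  214.09321222]
[260 174  12  43 253] [264.05928854 196.82213439] [534.3 246.2 131.3] -2.2
tip pred [257.52928206 211.84867596]
[[185 193 187 189 186 195 141 121  99  79  45  18  25  95 114  95  92]
 [186 193 190 190 186 175 128 124  91  73  37  24  23  94 117  98  88]
 [188 183 164 186 224 223 141 152  90  76  31  28  25 106 126 104  89]
 [199 225 225 226 227 216 163 132  80  75  32  19  29  93 143 114  88]
 [224 227 212 135  87  85 157 168  80  73  30  27  21  82 150  95 112]
 [122  89  86  87  89  86 100 170  99  69  26  25  22  80 161  77 112]
 [ 89  89  91  98 140 186 191 193 176  51  22  17  21  27 110  26 132]
 [116 155 188 189 185 186 189 188 192 133 127 128 128 128 130 129 165]
 [190 186 189 187 187 187 185 191 198 196 189 186 190 189 189 188 186]
 [187 185 188 190 185 187 182 191 196 192 187 184 188 185 187 188 189]
 [189 186 189 187 188 188 184 188 194 192 190 183 189 188 186 187 187]
 [ 63  72  73  72  72  72  59  57  67  75  73  72  69  73  61  62  74]
 [ 30  28  27  32  26  33  30  37  32  32  31  38  32  39  33  27  33]
 [ 31  30  29  31  33  33  31  32  23  32  26  32  35  30  31  34  33]
 [ 26  34  34  34  26  25  34  32  32  26  31  29  32  32  33  32  44]
 [ 77  78  78  80  79  79  80  76  79  78  78  79  80  82  75  93 144]
 [210 209 210 211 209 206 208 207 209 209 210 207 211 211 158 163 162]
 [208 209 210 207 208 207 208 209 207 205 206 207 212 189 166 147 125]]
```

Run:
```python
from h import *
c=plan([530.2,244.5,219],28.4,n=2)
c=plan([535.6,247.4,205.6],28.4,n=5,start=[530.2,244.5,219],y0=28.4)
```

```text
from yaw 29.0 n 2
[0.3, -0.29, 0.26, np.float64(0.08)]
[0.29, -0.29, 0.26, np.float64(0.08)]
from yaw 29.0 n 5
[0.05, 0.0, 0.11, -0.0]
[0.05, 0.0, 0.11, -0.0]
[0.05, 0.0, 0.11, -0.0]
[0.05, 0.0, 0.1, -0.0]
[0.05, 0.0, 0.11, -0.0]
```

Emit:
drive_tool --plan '[[[1,0.3,-0.29,0.26,0.08],[1,0.3,-0.29,0.26,0.08],[1,0,0,0,0],[1,0,0,0,0],[1,0,0,0,0]]]'

```text
time: 11.53
tcp_pos: [530.3, 245.3, 218.4]
tcp_rot: [0.969, 0.246, -0.0, 0.0]
wrist_force: [-0.4, -0.1, -0.8]
finger_gap: 21.4
grasp_force: 24.6
```

Emit:
drive_tool --plan '[[[1,0.05,0,0.11,0],[1,0.05,0,0.11,0],[1,0.05,0,0.11,0]]]'

```text
time: 11.78
tcp_pos: [533.9, 246.9, 210.4]
tcp_rot: [0.969, 0.245, 0.0, -0.0]
wrist_force: [0.3, -0.6, -0.4]
finger_gap: 21.0
grasp_force: 24.6
```

Emit:
drive_tool --plan '[[[1,0.05,0,0.11,0],[1,0.05,0,0.11,0],[1,0,0,0,0]]]'

```text
time: 12.03
tcp_pos: [535.9, 248.2, 204.4]
tcp_rot: [0.969, 0.245, -0.0, 0.0]
wrist_force: [1.8, 0.5, 0.1]
finger_gap: 21.4
grasp_force: 24.5
```

Emit:
drive_tool --plan '[[[1,-0.13,0.02,0.01,0],[1,-0.13,0,0.01,0],[1,-0.13,0,0.02,0],[1,-0.12,0,0.03,0]]]'

```text
time: 12.37
tcp_pos: [525.1, 241.7, 203.8]
tcp_rot: [0.969, 0.245, 0.001, -0.0]
wrist_force: [4.4, 1.2, 0.5]
finger_gap: 21.3
grasp_force: 24.4
```

Emit:
drive_tool --plan '[[[1,-0.12,0,0.03,0],[1,-0.12,0,0.04,0],[1,-0.12,0,0.05,0],[1,-0.11,0,0.06,0],[1,0,0,0,0]]]'

```text
time: 12.78
tcp_pos: [514.0, 235.8, 198.5]
tcp_rot: [0.969, 0.245, -0.0, 0.0]
wrist_force: [2.9, 1.3, -0.6]
finger_gap: 21.5
grasp_force: 24.6
```

Run:
```python
from h import *
o=readout.get_obs();print(o['tcp_pos'],o['wrist_force'],o['ft_torque'])
w=snap('wrist','w4');s=snap('side','s4')
P=[533,246,165]
c=lambda im,p,w,h,k: cv2.resize(im[p[1]-h//2:p[1]+h//2,p[0]-w//2:p[0]+w//2],(w*k,h*k),interpolation=cv2.INTER_CUBIC)
pw=proj(w,P).astype(int);ps=proj(s,P).astype(int);print(pw,ps)
cv2.imwrite('pics/v6.png',np.hstack([c(w['image'],pw,100,140,4),c(s['image'],ps,56,80,7)])[:,:,::-1])
```

```text
[513.95351362 235.79115758 198.48648803] [ 2.87497534  1.32223052 -0.61485559] [ 0.1568258  -0.84262433 -0.05606772]
[284 228] [279 150]
```

View pics/v6.png

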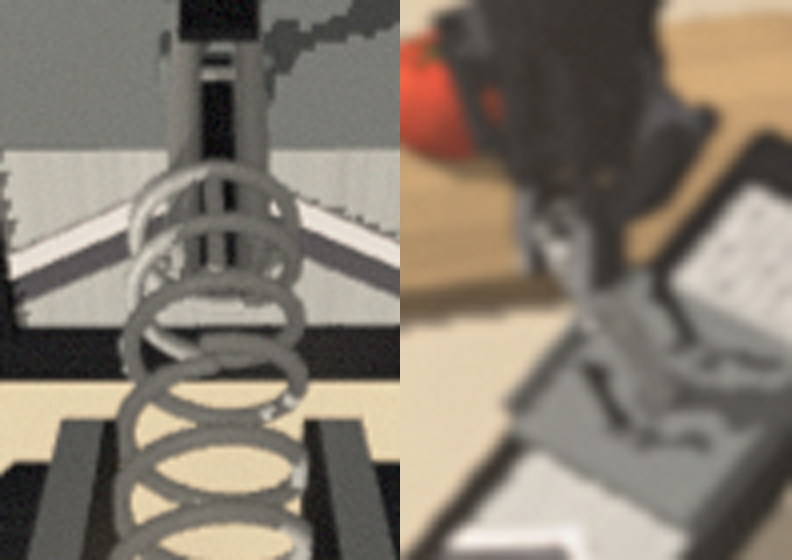

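The picture shows the tang in the slot, the foot coil round the post end and the spring tilted in line with the post. Next I feed it down along the post and release.

Emit:
drive_tool --plan '[[[1,0.15,0,0.28,0],[1,0.15,0,0.28,0],[1,0.15,0,0.28,0],[1,0.15,0,0.28,0],[1,0.15,0,0.28,0]]]'

```text
time: 13.3
tcp_pos: [531.3, 245.2, 162.7]
tcp_rot: [0.969, 0.245, -0.0, 0.0]
wrist_force: [0.5, -1.9, 2.6]
finger_gap: 21.2
grasp_force: 25.4
```

Emit:
drive_tool --plan '[[[1,0,0,0,0],[0.5,0,0,0,0],[0.5,0,0,0,0],[0.4,0,0,0,0],[0,0,0,0,0]]]'

```text
time: 13.72
tcp_pos: [530.7, 245.1, 163.9]
tcp_rot: [0.969, 0.246, -0.0, -0.0]
wrist_force: [0.0, -0.2, 0.3]
finger_gap: 62.0
grasp_force: 0.0
```

Emit:
drive_tool --plan '[[[0,0,0,0,0],[0,0,0,0,0],[0,0,0,0,0],[0,0,0,0,0]]]'

```text
time: 14.05
tcp_pos: [531.0, 245.1, 163.9]
tcp_rot: [0.969, 0.246, -0.0, -0.0]
wrist_force: [0.5, 0.1, 0.8]
finger_gap: 85.2
grasp_force: 0.0
```

Run:
```python
from h import *
o=readout.get_obs();print(o['tcp_pos'],o['wrist_force'])
w=snap('wrist','w5')
x=np.array([np.cos(np.radians(28.4)),np.sin(np.radians(28.4)),0]);foot=np.array([561.6,261.5,98]);ax=-np.sin(np.radians(28))*x+[0,0,np.cos(np.radians(28))]
print([proj(w,foot+s*ax).round() for s in(0,20,40,60,70)])
g=w['image'].mean(2).astype(int)
np.set_printoptions(linewidth=250)
p=proj(w,foot+35*ax).astype(int); print(p); print(g[p[1]-75:p[1]+75:4,p[0]-30:p[0]+31:3])
```

```text
[530.98220177 245.09656089 163.87775779] [0.47890802 0.13970524 0.75777892]
[array([285., 187.]), array([285., 212.]), array([285., 242.]), array([285., 277.]), array([285., 297.])]
[284 233]
[[125 121 120 123 121  70  74  67 123 110 109 105 106 107 106 115  69  72  63  66  67]
 [124 125 122 124 124  67  73  64  66   9  10  18  20   8  12  87  67  68  62  67  70]
 [125 126 125 123 122  75  67  68  47  14  20  12  26  21  11  63  67  66  63  68  66]
 [120 121 127 125 125  84  66  64  49  16  18  26  19  26  13  65  69  64  68  68  65]
 [127 120 127 118 124 118  87  69  33  15  20  20  26  20  23  41  56  61  70  69  71]
 [125 122 123 125 123 112  85  89  60  17   6  16   9  17  15  47  47  44  71  67  70]
 [121 125 122 121 119  86 133 182  54  17  18  19  20  22  14  74 107  51  48  68  68]
 [125 123 122 122 116 149 203  76  50  17  15  24  19  21  11  44  90 105  47  68  69]
 [122 123 121 118 113 198  90  91  47  13  16  18  22  20  13  63  77 103  54  69  67]
 [122 124 124 124 121 195 104 110  37  21  14  13  13  18  20  42  98  99  60  69 118]
 [122 124 122 119 122 120 105  86  26 
[... 1698 characters left out ...]
86]
 [ 37  42  39 112 165  82  55 130 126  99 150 118 120 136 123 105  97 155 126 158  41]
 [ 38  45  47  46 170 145 103 133 133 100  57  57  60  59 147 112 100 160 184  45  40]
 [ 44  51  54  53  57  77 152 154 159 103 114 116 120 129 151 113 102  79  38  42  38]
 [180 176 179 181 175 179 176 167 137 100 171 171 170 153 149 133 100 205 205 206 208]
 [204 203 204 202 201 204 201 197 168  94 204 205 204 205 156 123 140 204 204 209 205]
 [203 201 201 202 204 204 204 204 189 153 205 204 202 204 187 134 204 203 204 203 206]
 [202 203 205 201 201 202 204 202 201 203 206 206 203 204 203 205 205 203 203 205 207]
 [204 206 202 202 202 205 204 202 202 203 203 201 203 206 207 206 204 205 203 206 204]]
```

Run:
```python
from h import *
c=plan([None,None,250],None,n=4)
c=plan([487,-27,140],28.4,n=13,start=c,y0=28.4)
```

```text
from yaw 28.4 n 4
[0.0, 0.0, -0.86, 0.0]
[0.0, 0.0, -0.86, 0.0]
[0.0, 0.0, -0.86, 0.0]
[0.0, 0.0, -0.86, 0.0]
from yaw 28.4 n 13
[-0.52, 0.67, 0.34, -0.0]
[-0.52, 0.67, 0.34, -0.0]
[-0.52, 0.67, 0.34, -0.0]
[-0.52, 0.67, 0.34, -0.0]
[-0.52, 0.67, 0.34, -0.0]
[-0.52, 0.67, 0.34, -0.0]
[-0.52, 0.67, 0.34, -0.0]
[-0.51, 0.67, 0.34, -0.0]
[-0.52, 0.68, 0.34, -0.0]
[-0.51, 0.67, 0.33, -0.0]
[-0.52, 0.68, 0.34, -0.0]
[-0.51, 0.67, 0.33, -0.0]
[-0.52, 0.68, 0.34, -0.0]
```

Emit:
drive_tool --plan '[[[0,0,0,-0.5,0],[0,0,0,-0.9,0],[0,0,0,-1,0],[0,0,0,-1,0]]]'

```text
time: 14.43
tcp_pos: [531.0, 244.8, 250.6]
tcp_rot: [0.969, 0.245, -0.0, 0.0]
wrist_force: [0.2, 1.6, 0.5]
finger_gap: 85.2
grasp_force: 0.0
```

Emit:
drive_tool --plan '[[[0,-0.52,0.67,0.2,0],[0,-0.52,0.67,0.2,0],[0,-0.52,0.67,0.34,0],[0,-0.52,0.67,0.34,0],[0,-0.52,0.67,0.34,0]]]'

```text
time: 14.85
tcp_pos: [513.7, 139.6, 214.1]
tcp_rot: [0.969, 0.245, 0.001, -0.0]
wrist_force: [0.9, -0.0, 0.0]
finger_gap: 85.1
grasp_force: 0.0
```

Emit:
drive_tool --plan '[[[0,-0.52,0.67,0.34,0],[0,-0.52,0.67,0.34,0],[0,-0.52,0.67,0.34,0],[0,-0.52,0.67,0.34,0],[0,-0.52,0.67,0.34,0]]]'

```text
time: 15.27
tcp_pos: [496.5, 34.9, 171.5]
tcp_rot: [0.969, 0.245, 0.001, -0.0]
wrist_force: [0.2, 0.7, -0.2]
finger_gap: 85.2
grasp_force: 0.0
```

Emit:
drive_tool --plan '[[[0,-0.52,0.67,0.34,0],[0,-0.52,0.67,0.34,0],[0,-0.5,0.67,0.34,0],[0,0,0,0,0],[0,0,0,0,0]]]'

```text
time: 15.68
tcp_pos: [486.4, -27.6, 145.9]
tcp_rot: [0.97, 0.244, 0.0, -0.0]
wrist_force: [-0.5, 0.2, -0.6]
finger_gap: 85.6
grasp_force: 0.0
```

Run:
```python
from h import *
o=readout.get_obs();print(o['tcp_pos'],o['time'])
w=snap('wrist','w6');g=w['image'].max(2)
for z in(0,58): print(z,proj(w,[487,-27,z]))
n,l,st,ce=cv2.connectedComponentsWithStats((g<60).astype(np.uint8))
for i in range(1,n):
    if st[i,4]>150: print(st[i],ce[i].round(1))
```

```text
[486.44963092 -27.62139213 145.88587053] 15.6833
0 [284.705024 203.7312  ]
58 [284.38734989 228.7162935 ]
[   0    0   66   89 4082] [28.4 49.7]
[ 153   85   51   40 1556] [179.2 104.7]
[ 156  166   47   42 1380] [179.  186.9]
[ 262  183   48   62 2301] [285.5 212.6]
[    0   277   560   143 39543] [270.4 374.4]
```

Emit:
drive_tool --plan '[[[0,0.03,0,0.86,0],[0,0,0,0.86,0],[0,0,0,0.86,0],[0,0,0,0.86,0],[0,0,0,0.8,0]]]'

```text
time: 16.15
tcp_pos: [487.9, -24.7, 38.9]
tcp_rot: [0.969, 0.247, 0.0, -0.0]
wrist_force: [0.9, 0.5, 0.5]
finger_gap: 85.3
grasp_force: 0.0
```

Emit:
drive_tool --plan '[[[0,0,0,0,0],[1,0,0,0,0],[1,0,0,0,0],[1,0,0,0,0],[1,0,0,0,0]]]' --squeeze 30

```text
time: 16.57
tcp_pos: [488.1, -25.9, 40.6]
tcp_rot: [0.969, 0.246, 0.001, -0.0]
wrist_force: [0.4, 0.2, 0.4]
finger_gap: 38.5
grasp_force: 0.0
```

Emit:
drive_tool --plan '[[[1,0,0,0,0],[1,0,0,0,0],[1,0,0,0,0],[1,0,0,0,0]]]'

```text
time: 16.9
tcp_pos: [487.9, -26.0, 40.3]
tcp_rot: [0.969, 0.245, 0.001, -0.0]
wrist_force: [-1.2, 0.7, 8.0]
finger_gap: 26.9
grasp_force: 29.1
```

Run:
```python
from h import *
o=readout.get_obs();print(o['tcp_pos']);h=o['tcp_pos'][2]
c=plan([None,None,110],None,n=3)
x=np.array([np.cos(np.radians(28.4)),np.sin(np.radians(28.4)),0]);foot=np.array([561.6,261.5,98]);ax=-np.sin(np.radians(28))*x+[0,0,np.cos(np.radians(28))]
hov=foot+76*ax+[0,0,h]+0.8*x; s66=foot+66*ax+[0,0,h]+0.8*x
print(hov,s66,'arc end',foot+66*ax+h*ax,'push end',foot+32.5*ax+h*ax)
c=plan([hov[0]-6,hov[1]-25,hov[2]+14],28.4,n=13,start=c,y0=28.4)
c=plan(hov,28.4,n=3,start=c,y0=28.4)
```

```text
[487.92942187 -26.03979338  40.30379531]
from yaw 28.4 n 3
[0.0, 0.0, -0.93, 0.0]
[0.0, 0.0, -0.93, 0.0]
[0.0, 0.0, -0.93, 0.0]
[530.9179996  244.91030427 205.40781237] [535.0476995  247.14322468 196.57833644] arc end [517.69972269 237.76320861 191.86068018] push end [531.53421736 245.24349197 162.28193582]
from yaw 28.4 n 13
[0.46, -0.61, -0.34, -0.0]
[0.46, -0.61, -0.34, -0.0]
[0.46, -0.61, -0.34, -0.0]
[0.46, -0.61, -0.34, -0.0]
[0.46, -0.61, -0.33, -0.0]
[0.46, -0.61, -0.34, -0.0]
[0.46, -0.61, -0.33, -0.0]
[0.46, -0.61, -0.34, -0.0]
[0.46, -0.61, -0.33, -0.0]
[0.46, -0.62, -0.34, -0.0]
[0.46, -0.61, -0.33, -0.0]
[0.46, -0.62, -0.34, -0.0]
[0.46, -0.61, -0.33, -0.0]
from yaw 28.4 n 3
[0.23, -0.26, 0.19, -0.0]
[0.23, -0.25, 0.18, -0.0]
[0.23, -0.26, 0.19, -0.0]
```

Emit:
drive_tool --plan '[[[1,0,0,-0.6,0],[1,0,0,-0.9,0],[1,0,0,-0.9,0],[1,0,0,-0.4,0]]]'

```text
time: 17.23
tcp_pos: [488.3, -26.4, 111.9]
tcp_rot: [0.969, 0.245, 0.002, -0.0]
wrist_force: [0.1, 0.5, 0.0]
finger_gap: 26.7
grasp_force: 29.6
```

Emit:
drive_tool --plan '[[[1,0.46,-0.61,-0.34,0],[1,0.46,-0.61,-0.34,0],[1,0.46,-0.61,-0.34,0],[1,0.46,-0.61,-0.34,0],[1,0.46,-0.61,-0.34,0]]]'

```text
time: 17.65
tcp_pos: [501.4, 69.2, 152.2]
tcp_rot: [0.969, 0.246, 0.0, -0.0]
wrist_force: [1.5, -0.5, -0.3]
finger_gap: 26.8
grasp_force: 29.6
```

Emit:
drive_tool --plan '[[[1,0.46,-0.61,-0.34,0],[1,0.46,-0.61,-0.34,0],[1,0.46,-0.61,-0.34,0],[1,0.46,-0.61,-0.34,0],[1,0.46,-0.61,-0.34,0]]]'

```text
time: 18.07
tcp_pos: [515.5, 163.6, 194.5]
tcp_rot: [0.969, 0.246, -0.0, -0.0]
wrist_force: [0.1, -0.1, -1.0]
finger_gap: 27.0
grasp_force: 29.6
```

Emit:
drive_tool --plan '[[[1,0.46,-0.61,-0.34,0],[1,0.46,-0.61,-0.34,0],[1,0.46,-0.61,-0.3,0],[1,0,0,0,0],[1,0,0,0,0]]]'

```text
time: 18.48
tcp_pos: [524.1, 220.4, 218.6]
tcp_rot: [0.969, 0.247, 0.0, 0.0]
wrist_force: [-0.4, -0.8, -1.9]
finger_gap: 26.7
grasp_force: 29.6
```

Run:
```python
from h import *
o=readout.get_obs();print(o['tcp_pos'],o['time'],o['finger_gap'],o['wrist_force'])
w=snap('wrist','w7');t=o['tcp_pos'];h=40.3
x=np.array([np.cos(np.radians(28.4)),np.sin(np.radians(28.4)),0]);foot=np.array([561.6,261.5,98]);ax=-np.sin(np.radians(28))*x+[0,0,np.cos(np.radians(28))]
a=np.linspace(0,6.28,60);C=np.c_[np.cos(a),np.sin(a),0*a]
for off in(-2,0,2):
    k=t+off*x; print(off,'skirt far v',min(proj(w,k+20*c-[0,0,z])[1] for c in C for z in(h,h-5)),'u',proj(w,k-[0,0,h])[0])
g=w['image'].max(2);u=286
print(g[150:340:3,u-2:u+3].mean(1).astype(int).tolist())
# same for w6 view (tool frame equal): knob on table
im=cv2.imread('pics/w6.png').max(2);T6=np.array([486.45,-27.62,145.89])
for off in(-2,0,2):
    k=t+off*x-[0,0,T6[2]]; print(off,min(proj(w,k+20*c+[0,0,z])[1] for c in C for z in(0,5)))
print(im[170:195,286].tolist())
hov=foot+76*ax+[0,0,h]+0.8*x; c=plan(hov,28.4,n=3)
```

```text
[524.12488093 220.38454993 218.63609716] 18.4833 26.67144608978495 [-0.38103266 -0.84245199 -1.85730176]
-2 skirt far v 230.52849683872407 u 284.4828989597209
0 skirt far v 226.8889589259568 u 284.47934804523743
2 skirt far v 223.22267865202778 u 284.4757719637054
[112, 83, 137, 137, 97, 88, 137, 136, 137, 136, 135, 136, 135, 131, 209, 209, 209, 161, 240, 241, 101, 101, 178, 211, 209, 210, 211, 192, 24, 32, 36, 35, 36, 34, 34, 31, 35, 36, 36, 38, 37, 36, 39, 38, 38, 37, 35, 34, 34, 33, 34, 33, 33, 37, 33, 35, 32, 34, 32, 31, 30, 38, 38, 38]
-2 183.46285776094038
0 181.05733921807132
2 178.6406815643067
[206, 205, 205, 206, 206, 187, 135, 129, 132, 135, 131, 125, 90, 30, 19, 20, 21, 24, 31, 26, 20, 18, 15, 18, 21]
from yaw 28.4 n 3
[0.24, -0.26, 0.17, np.float64(0.0)]
[0.25, -0.26, 0.17, np.float64(0.0)]
[0.24, -0.26, 0.18, np.float64(0.0)]
```

Run:
```python
from h import *
c=plan([533.5,246.3,205.4],28.4,n=3)
```

```text
from yaw 28.4 n 3
[0.28, -0.26, 0.17, np.float64(0.0)]
[0.28, -0.26, 0.18, np.float64(0.0)]
[0.29, -0.26, 0.17, np.float64(0.0)]
```

Emit:
drive_tool --plan '[[[1,0.28,-0.26,0.17,0],[1,0.28,-0.26,0.17,0],[1,0.28,-0.26,0.17,0],[1,0,0,0,0],[1,0,0,0,0]]]'

```text
time: 18.95
tcp_pos: [533.2, 246.9, 205.2]
tcp_rot: [0.969, 0.246, -0.001, 0.0]
wrist_force: [-0.3, -0.4, -0.5]
finger_gap: 26.4
grasp_force: 29.6
```

Emit:
drive_tool --plan '[[[1,0,0,0,0],[1,0,0,0,0]]]'

```text
time: 19.12
tcp_pos: [533.6, 245.9, 206.1]
tcp_rot: [0.969, 0.245, -0.0, 0.0]
wrist_force: [-0.2, 0.6, -0.6]
finger_gap: 26.5
grasp_force: 29.6
```

Emit:
drive_tool --plan '[[[1,0.05,0,0.1,0],[1,0.05,0,0.1,0],[1,0.05,0,0.1,0],[1,0.04,0,0.08,0],[1,0,0,0,0]]]'

```text
time: 19.53
tcp_pos: [537.5, 248.7, 196.0]
tcp_rot: [0.969, 0.246, -0.0, 0.0]
wrist_force: [-0.0, 0.4, 0.8]
finger_gap: 26.6
grasp_force: 29.6
```

Emit:
drive_tool --plan '[[[1,-0.1,0,0.01,0],[1,-0.1,0,0.01,0],[1,-0.1,0,0.02,0]]]'

```text
time: 19.78
tcp_pos: [531.4, 245.2, 195.9]
tcp_rot: [0.969, 0.245, 0.001, -0.0]
wrist_force: [3.7, 2.2, 0.1]
finger_gap: 26.8
grasp_force: 29.6
```

Emit:
drive_tool --plan '[[[1,-0.1,0,0.03,0],[1,-0.1,0,0.03,0],[1,-0.1,0,0.04,0],[1,-0.1,0,0.04,0],[1,-0.03,0,0.02,0]]]'

```text
time: 20.2
tcp_pos: [521.4, 239.8, 191.7]
tcp_rot: [0.969, 0.245, 0.0, -0.0]
wrist_force: [2.8, 0.6, 2.8]
finger_gap: 26.6
grasp_force: 29.7
```

Run:
```python
from h import *
o=readout.get_obs();print(o['tcp_pos'],o['wrist_force'],o['ft_torque'])
w=snap('wrist','w8');s=snap('side','s8')
P=[533,246,165]
c=lambda im,p,w,h,k: cv2.resize(im[p[1]-h//2:p[1]+h//2,p[0]-w//2:p[0]+w//2],(w*k,h*k),interpolation=cv2.INTER_CUBIC)
pw=proj(w,P).astype(int);ps=proj(s,P).astype(int)
cv2.imwrite('pics/v8.png',np.hstack([c(w['image'],pw,100,140,4),c(s['image'],ps,56,80,7)])[:,:,::-1])
```

```text
[521.37263749 239.83197774 191.65206931] [2.75044601 0.55926744 2.81181915] [ 0.11897398 -0.76204961 -0.02251838]
```

View pics/v8.png

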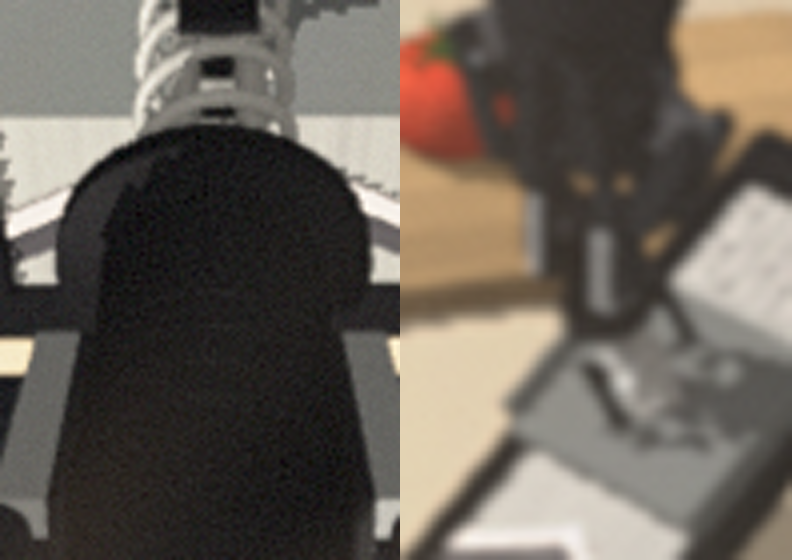

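The knob is on the post end and tilted to it. Now I push along the post.

Emit:
drive_tool --plan '[[[1,0.08,0,0.14,0],[1,0.08,0,0.14,0],[1,0.07,0,0.14,0],[1,0.07,0,0.14,0],[1,0.07,0,0.14,0]]]' --squeeze 60

```text
time: 20.72
tcp_pos: [530.2, 244.4, 174.0]
tcp_rot: [0.969, 0.245, 0.0, 0.0]
wrist_force: [1.0, -1.8, 8.4]
finger_gap: 26.2
grasp_force: 59.2
```

Emit:
drive_tool --plan '[[[1,0.05,0,0.09,0],[1,0.05,0,0.09,0],[1,0,0,0,0]]]'

```text
time: 20.97
tcp_pos: [532.2, 245.1, 169.5]
tcp_rot: [0.969, 0.245, -0.0, 0.0]
wrist_force: [0.5, -1.7, 7.7]
finger_gap: 26.3
grasp_force: 58.9
```

Emit:
drive_tool --plan '[[[1,0.05,0,0.09,0],[1,0.05,0,0.09,0],[1,0,0,0,0]]]'

```text
time: 21.22
tcp_pos: [533.6, 245.7, 165.4]
tcp_rot: [0.969, 0.245, -0.001, 0.0]
wrist_force: [-5.5, -5.3, 15.9]
finger_gap: 26.1
grasp_force: 59.5
```

Emit:
drive_tool --plan '[[[1,0.04,0,0.07,0],[1,0.02,0,0.04,0],[1,0,0,0,0],[1,0,0,0,0]]]'

```text
time: 21.55
tcp_pos: [534.3, 246.0, 163.1]
tcp_rot: [0.97, 0.245, -0.002, 0.0]
wrist_force: [-12.4, -8.3, 22.6]
finger_gap: 26.0
grasp_force: 60.2
```

Run:
```python
from h import *
o=readout.get_obs();print(o['tcp_pos'],o['wrist_force'],o['ft_torque'])
w=snap('wrist','w9')
x=np.array([np.cos(np.radians(28.4)),np.sin(np.radians(28.4)),0]);foot=np.array([561.6,261.5,98]);ax=-np.sin(np.radians(28))*x+[0,0,np.cos(np.radians(28))];xs=np.cos(np.radians(28))*x+[0,0,np.sin(np.radians(28))]
print('hook tip v',proj(w,foot+17*xs+45*ax),proj(w,foot+25*xs+52*ax),'open .1',proj(w,foot+30*xs+52*ax))
for s in(32,36,38,42): print(s,'skirt far edge',proj(w,foot+s*ax+20*xs),proj(w,foot+(s+5)*ax+20*xs))
g=w['image'].max(2);print([(v,int(g[v,286:294].mean())) for v in range(120,300,3)])
print([(v,int(g[v,276:279].mean()),int(g[v,302:305].mean())) for v in range(170,250,3)])
```

```text
[534.33298561 246.04309368 163.07017688] [-12.37191157  -8.34032479  22.5531404 ] [-1.54891434  2.0586146   0.02990044]
hook tip v [282.67262175 234.08222242] [282.38379383 234.66158389] open .1 [282.25476743 226.63758543]
32 skirt far edge [282.77471115 208.31507872] [282.71215864 216.22513357]
36 skirt far edge [282.72489576 214.61446578] [282.66002982 222.81706398]
38 skirt far edge [282.6993051  217.85052266] [282.63323402 226.20551655]
42 skirt far edge [282.64669429 224.50340359] [282.57810993 233.17621225]
[(120, 105), (123, 131), (126, 143), (129, 148), (132, 147), (135, 148), (138, 147), (141, 148), (144, 146), (147, 146), (150, 147), (153, 147), (156, 86), (159, 28), (162, 130), (165, 131), (168, 23), (171, 27), (174, 26), (177, 22), (180, 25), (183, 23), (186, 24), (189, 22), (192, 23), (195, 23), (198, 26), (201, 26), (204, 27), (207, 23), (210, 26), (213, 26), (216, 25), (219, 25), (222, 27), (225, 27), (228, 27), (231, 25), (234, 26), (237, 27), (240, 28), (243, 26), (246, 29), (249, 31), (252, 32), (255, 30), (258, 30), (261, 35), (264, 33), (267, 31), (270, 36), (273, 33), (276, 35), (279, 36), (282, 35), (285, 35), (288, 34), (291, 34), (294, 31), (297, 35)]
[(170, 73, 103), (173, 66, 122), (176, 67, 80), (179, 44, 78), (182, 42, 73), (185, 62, 59), (188, 71, 83), (191, 56, 120), (194, 43, 120), (197, 38, 120), (200, 35, 118), (203, 31, 119), (206, 32, 108), (209, 29, 110), (212, 24, 101), (215, 23, 26), (218, 29, 27), (221, 27, 25), (224, 24, 29), (227, 24, 27), (230, 25, 25), (233, 23, 29), (236, 26, 30), (239, 24, 30), (242, 25, 30), (245, 25, 30), (248, 26, 30)]
```

Emit:
drive_tool --plan '[[[1,0.02,0,0.04,0],[1,0.02,0,0.04,0]]]' --squeeze 90

```text
time: 21.77
tcp_pos: [535.0, 246.3, 161.4]
tcp_rot: [0.97, 0.245, -0.002, 0.0]
wrist_force: [-20.5, -12.0, 36.9]
finger_gap: 26.0
grasp_force: 89.6
```

Run:
```python
from h import *
o=readout.get_obs();print(o['tcp_pos'],o['wrist_force'],o['ft_torque'])
w=snap('wrist','w10');s=snap('side','s10')
a=cv2.imread('pics/w9.png')[140:290,215:355];b=w['image'][140:290,215:355,::-1]
P=[533,246,150];ps=proj(s,P).astype(int)
c=cv2.resize(s['image'][ps[1]-38:ps[1]+37,ps[0]-35:ps[0]+35,::-1],(560,600),interpolation=cv2.INTER_CUBIC)
for u in(302,308,314): print(u,w['image'].max(2)[185:235:2,u].tolist())
for u in(262,268): print(u,w['image'].max(2)[185:235:2,u].tolist())
```

```text
[534.95111275 246.3376636  161.433719  ] [-20.4603491  -12.02329558  36.85618088] [-2.19664694  3.56666894 -0.02205686]
302 [55, 57, 89, 132, 128, 120, 106, 116, 128, 117, 113, 98, 100, 105, 31, 29, 23, 32, 30, 26, 37, 24, 25, 34, 32]
308 [84, 86, 79, 76, 67, 65, 71, 76, 84, 82, 84, 81, 108, 149, 84, 30, 28, 28, 34, 33, 31, 31, 27, 34, 34]
314 [84, 82, 83, 83, 80, 85, 81, 84, 83, 84, 82, 81, 81, 143, 118, 78, 74, 30, 23, 24, 26, 33, 34, 24, 28]
262 [148, 148, 146, 147, 145, 145, 148, 145, 146, 144, 144, 146, 147, 146, 147, 131, 37, 24, 33, 49, 56, 50, 41, 29, 28]
268 [135, 107, 101, 121, 185, 220, 242, 234, 213, 209, 179, 219, 243, 218, 170, 14, 24, 43, 47, 49, 48, 37, 16, 28, 19]
```

Emit:
drive_tool --plan '[[[1,-0.04,0,-0.08,0],[1,-0.02,0,-0.04,0],[1,0,0,0,0]]]' --squeeze 30

```text
time: 22.12
tcp_pos: [534.4, 246.2, 162.1]
tcp_rot: [0.969, 0.245, -0.001, 0.001]
wrist_force: [0.9, -5.0, -2.7]
finger_gap: 25.6
grasp_force: 85.4
```

Emit:
drive_tool --plan '[[[0.5,0,0,0,0],[0.4,0,0,0,0],[0.2,0,0,0,0],[0,0,0,0,0],[0,0,0,0,0]]]'

```text
time: 22.53
tcp_pos: [534.9, 247.6, 163.3]
tcp_rot: [0.969, 0.246, -0.0, -0.0]
wrist_force: [0.0, -0.1, -0.7]
finger_gap: 84.0
grasp_force: 0.0
```

Emit:
drive_tool --plan '[[[0,0,0,0,0],[0,0,0,0,0],[0,0,0,0,0],[0,0,0,0,0]]]'

```text
time: 22.87
tcp_pos: [535.0, 247.3, 163.3]
tcp_rot: [0.969, 0.246, 0.0, 0.0]
wrist_force: [0.9, 1.0, 0.1]
finger_gap: 85.3
grasp_force: 0.0
```

Run:
```python
from h import *
o=readout.get_obs();print(o['tcp_pos'],o['wrist_force'])
w=snap('wrist','w11');s=snap('side','s11')
x=np.array([np.cos(np.radians(28.4)),np.sin(np.radians(28.4)),0]);foot=np.array([561.6,261.5,98]);ax=-np.sin(np.radians(28))*x+[0,0,np.cos(np.radians(28))];xs=np.cos(np.radians(28))*x+[0,0,np.sin(np.radians(28))]
for st in(32,37,42,48): print(st,'skirt far',proj(w,foot+st*ax+20*xs).round(),'dome top',proj(w,foot+(st+58)*ax).round(),proj(s,foot+(st+58)*ax).round(),'near dome edge',proj(w,foot+(st+44)*ax-14*xs).round())
g=w['image'].max(2)
for u in(262,268,276,285,302,308): print(u,g[185:240:2,u].tolist())
n,l,st,ce=cv2.connectedComponentsWithStats((g<60).astype(np.uint8))
for i in range(1,n):
    if st[i,4]>150: print(st[i],ce[i].round(1))
```

```text
[535.00737602 247.26137785 163.33610852] [0.93130815 1.01029992 0.12085934]
32 skirt far [285. 211.] dome top [284. 354.] [277. 148.] near dome edge [285. 334.]
37 skirt far [284. 219.] dome top [284. 367.] [277. 147.] near dome edge [285. 345.]
42 skirt far [284. 227.] dome top [284. 381.] [276. 145.] near dome edge [285. 357.]
48 skirt far [284. 237.] dome top [284. 399.] [276. 144.] near dome edge [285. 372.]
262 [143, 147, 144, 142, 144, 142, 143, 143, 144, 141, 144, 140, 143, 142, 140, 139, 147, 142, 140, 139, 140, 121, 26, 17, 21, 22, 28, 46]
268 [145, 138, 132, 107, 123, 170, 208, 227, 224, 197, 194, 200, 225, 236, 224, 163, 147, 186, 232, 232, 97, 18, 20, 30, 34, 40, 40, 41]
276 [110, 147, 215, 169, 71, 98, 127, 125, 135, 120, 139, 133, 132, 118, 128, 120, 94, 100, 102, 63, 20, 23, 22, 46, 36, 39, 39, 37]
285 [28, 25, 25, 26, 27, 31, 19, 27, 32, 28, 19, 14, 25, 24, 20, 26, 16, 29, 23, 28, 24, 20, 28, 27, 32, 26, 37, 38]
302 [59, 70, 120, 127, 118, 79, 70, 123, 125, 106, 123, 112, 123, 119, 124, 108, 83, 90, 121, 104, 30, 26, 24, 40, 41, 39, 35, 29]
308 [84, 83, 69, 57, 55, 57, 64, 64, 68, 83, 83, 96, 139, 141, 86, 95, 96, 111, 98, 84, 81, 30, 31, 31, 31, 30, 34, 28]
[ 140    0   57  136 3552] [169.9  56.9]
[ 379    0   84  135 4620] [413.8  49.1]
[  455     0   105   201 13675] [520.1 102.5]
[ 210  168  157  161 9091] [289. 260.]
[    0   278   560   142 35183] [288.  375.1]
[269 334  53  39 974] [300.1 357.9]
```

Emit:
drive_tool --plan '[[[0,0,0,-0.5,0],[0,0,0,-0.9,0],[0,0,0,-1,0],[0,0,0,-1,0],[0,0,0,-0.8,0]]]'

```text
time: 23.38
tcp_pos: [535.4, 247.1, 271.4]
tcp_rot: [0.969, 0.245, 0.001, -0.0]
wrist_force: [0.1, 0.2, 0.2]
finger_gap: 85.1
grasp_force: 0.0
```

Emit:
drive_tool --plan '[[[0,0,0,0,0],[0,0,0,0,0],[0,0,0,0,0]]]'

```text
time: 23.63
tcp_pos: [534.8, 247.2, 268.3]
tcp_rot: [0.969, 0.246, -0.0, -0.0]
wrist_force: [-0.4, 0.2, -0.8]
finger_gap: 85.4
grasp_force: 0.0
```

Run:
```python
from h import *
o=readout.get_obs();print(o['tcp_pos'],o['wrist_force'])
w=snap('wrist','w12')
x=np.array([np.cos(np.radians(28.4)),np.sin(np.radians(28.4)),0]);yv=np.array([-x[1],x[0],0]);foot=np.array([561.6,261.5,98]);ax=-np.sin(np.radians(28))*x+[0,0,np.cos(np.radians(28))];xs=np.cos(np.radians(28))*x+[0,0,np.sin(np.radians(28))]
g=w['image'].max(2)
u0=int(proj(w,foot+60*ax)[0])+4
a=np.linspace(0,2*np.pi,120)
def sil(s0,tilt=0):
    A=ax*np.cos(tilt)+xs*np.sin(tilt);X=xs*np.cos(tilt)-ax*np.sin(tilt);k=foot+s0*ax;P=[]
    for h,r in((0,20),(5,20),(5,14),(44,14),(51,12.1),(56,7.2),(58,.1)):
        P+=[proj(w,k+h*A+r*(np.cos(t)*X+np.sin(t)*yv)) for t in a]
    P=np.array(P); return P.min(0).round(1),P.max(0).round(1)
for s0,t in((31,0),(37,0),(42,0),(37,.1),(37,-.1),(58,0)): print(s0,t,*sil(s0,t))
m=(g<75).astype(np.uint8); p=proj(w,foot+60*ax).astype(int)
n,l,st,ce=cv2.connectedComponentsWithStats(m); i=l[p[1],p[0]+4]; print(st[i])
for v in range(st[i][1],st[i][1]+st[i][3],4):
    c=np.where(l[v]==i)[0]; print(v,c.min(),c.max(),end=' | ')
```

```text
[534.80233213 247.18926574 268.30210652] [-0.39177348  0.18729261 -0.80506188]
31 0 [260.1 167.3] [310.3 247.4]
37 0 [259.7 172.3] [310.7 254.2]
42 0 [259.3 176.6] [311.  260.1]
37 0.1 [259.6 170.8] [310.7 249.8]
37 -0.1 [259.7 174.1] [310.6 257.8]
58 0 [258.2 191.3] [312.1 280.2]
[  194     0   195   258 16149]
0 194 380 | 4 195 380 | 8 196 379 | 12 196 378 | 16 197 377 | 20 198 377 | 24 199 376 | 28 199 375 | 32 200 386 | 36 201 387 | 40 201 387 | 44 202 387 | 48 203 388 | 52 204 387 | 56 204 386 | 60 205 385 | 64 206 384 | 68 206 370 | 72 207 368 | 76 208 367 | 80 208 366 | 84 209 365 | 88 210 365 | 92 211 364 | 96 211 363 | 100 212 363 | 104 213 362 | 108 214 361 | 112 214 361 | 116 215 360 | 120 216 359 | 124 216 358 | 128 221 335 | 132 222 331 | 136 222 349 | 140 223 356 | 144 224 355 | 148 224 355 | 152 225 354 | 156 226 353 | 160 226 353 | 164 227 352 | 168 228 332 | 172 228 327 | 176 229 321 | 180 230 306 | 184 230 308 | 188 231 310 | 192 232 311 | 196 232 312 | 200 233 339 | 204 231 345 | 208 231 344 | 212 232 343 | 216 233 342 | 220 233 342 | 224 234 341 | 228 235 340 | 232 236 339 | 236 236 339 | 240 237 338 | 244 238 337 | 248 270 304 | 252 272 302 | 256 279 295 |
```

Run:
```python
from h import *
w=eyes.snapshot('wrist');o=readout.get_obs()
x=np.array([np.cos(np.radians(28.4)),np.sin(np.radians(28.4)),0]);yv=np.array([-x[1],x[0],0]);foot=np.array([561.6,261.5,98]);ax=-np.sin(np.radians(28))*x+[0,0,np.cos(np.radians(28))];xs=np.cos(np.radians(28))*x+[0,0,np.sin(np.radians(28))]
a=np.linspace(0,2*np.pi,240)
def mask(s0,tilt=0,du=2):
    A=ax*np.cos(tilt)+xs*np.sin(tilt);X=xs*np.cos(tilt)-ax*np.sin(tilt);k=foot+s0*ax;M=np.zeros((420,560),np.uint8)
    for hs in (((0,20),(5,20)),((5,14),(44,14)),((44,14),(51,12.1)),((51,12.1),(58,.1))):
        P=np.array([proj(w,k+h*A+r*(np.cos(t)*X+np.sin(t)*yv)) for h,r in hs for t in a])+[du,0]
        cv2.fillConvexPoly(M,cv2.convexHull(P.round().astype(np.int32)),1)
    return M
g=w['image'].max(2)
print('obs right',[(v,int(np.where(g[v,288:330]>60)[0][0]+288) ) for v in range(180,260,6)])
for s0,t in((34,0),(37,0),(40,0),(37,-.1)): 
    M=mask(s0,t);print(s0,t,[(v,int(np.where(M[v])[0].max()) if M[v].any() else 0) for v in range(180,260,6)],[(u,int(np.where(M[:,u])[0].min())) for u in(275,279,297,300,304)])
print('obs top edge',[(u,[int(q) for q in g[164:192:2,u]]) for u in(275,279,297,300,304)])
```

```text
Traceback (most recent call last):
IndexError: index 0 is out of bounds for axis 0 with size 0
```

Run:
```python
from h import *
w=eyes.snapshot('wrist')
x=np.array([np.cos(np.radians(28.4)),np.sin(np.radians(28.4)),0]);yv=np.array([-x[1],x[0],0]);foot=np.array([561.6,261.5,98]);ax=-np.sin(np.radians(28))*x+[0,0,np.cos(np.radians(28))];xs=np.cos(np.radians(28))*x+[0,0,np.sin(np.radians(28))]
a=np.linspace(0,2*np.pi,120)
def edge(s0,t):  # far skirt rim rows at given columns, bias 2px
    k=foot+s0*ax; X=xs*np.cos(t)-ax*np.sin(t)
    P=np.array([proj(w,k+20*(np.cos(q)*X+np.sin(q)*yv)) for q in np.linspace(-1.4,1.4,60)])+[2,0]
    P=P[np.argsort(P[:,0])]
    return np.interp([275,279,297,300,304],P[:,0],P[:,1]).round(1)
for s0,t in((34,0),(37,0),(40,0),(37,-.1)): print(s0,t,edge(s0,t))
g=w['image'].max(2)
for u in(275,279,297,300,304): print(u,[(v,int(g[v,u])) for v in range(166,192,2)])
```

```text
34 0 [171.8 170.4 170.9 172.  174.2]
37 0 [174.3 172.9 173.4 174.5 176.7]
40 0 [176.8 175.5 176.  177.1 179.2]
37 -0.1 [175.8 174.7 175.1 176.1 178. ]
275 [(166, 179), (168, 165), (170, 198), (172, 193), (174, 155), (176, 129), (178, 22), (180, 29), (182, 34), (184, 35), (186, 29), (188, 30), (190, 19)]
279 [(166, 182), (168, 94), (170, 101), (172, 111), (174, 101), (176, 29), (178, 21), (180, 36), (182, 37), (184, 31), (186, 27), (188, 22), (190, 18)]
297 [(166, 102), (168, 81), (170, 103), (172, 106), (174, 94), (176, 48), (178, 19), (180, 31), (182, 25), (184, 18), (186, 17), (188, 2), (190, 16)]
300 [(166, 72), (168, 75), (170, 92), (172, 99), (174, 103), (176, 80), (178, 23), (180, 25), (182, 23), (184, 10), (186, 17), (188, 23), (190, 8)]
304 [(166, 69), (168, 67), (170, 69), (172, 88), (174, 121), (176, 117), (178, 66), (180, 26), (182, 19), (184, 17), (186, 21), (188, 21), (190, 19)]
```

```bash
python3 -c "
from h import *
print(workorder.job_done())"
```

```text
the job is handed in; nothing more can be done
None
```

The spring is down on the post with its tang in the slot, the knob is pushed on and released, and the job is handed in. Wrist-camera measurements put the knob's underside about 37 mm up the post, which fits both jaws having snapped shut, though I could not see the lower jaw.

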